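Spread a snap ring with ring pliers and hold it over the spindle groove

TASK

Help refit the snap ring that keeps the pulley on this opened kitchen-machine base: first turn its spindle-lock lever to the green mark at 50 degrees. Then take the ring pliers out of their stand by the two handles, squeeze them fully so that the snap ring on their tips is spread wide, and pass the open ring down over the spindle head, without forcing it, to the height of the groove. Finish while still holding the pliers squeezed, with the ring level, centred round the groove and touching nothing, the lever still on its mark and the mug, tin and spice jar left alone.

Things in the scene. Friction and masses are not known exactly. Their poses are not given: they have to be found in the camera images.
- machine: White kitchen-machine base with a grey top plate, 170 (x) x 230 (y) x 60 mm, fixed to the worktop. Origin: centre of its underside; z up; -x is its front (vents), turned to the robot. On its top plate (z = 60) stand the spindle at (0, 55) mm and the lock lever's pivot at (25, -60) mm.
- groove (a point): Middle of the ring groove on the upright steel spindle, on its axis, 78 mm above the worktop. The groove is 8 mm high and 32 mm in diameter. The spindle head above it is 39 mm in diameter, 12 mm high; below the groove are a steel washer (43 mm in diameter, top 4 mm below this point) and a black toothed pulley (53 mm).
- spindle_top (a point): Centre of the flat top of the spindle head, 16 mm above the groove's middle, 94 mm above the worktop.
- lock_lever (a joint): Angle of the spindle-lock lever in rad, range 0 to 1.4 (0 to 80 degrees); grows anticlockwise seen from above about the vertical axis through point lock_lever_hinge. The green mark is at 0.873 (50 degrees). A little friction holds it where it is left (about 1 N at the knob moves it).
- lock_lever_hinge (a point): Point on the lever's vertical pivot axis, 70 mm above the worktop.
- lever_knob (a point): Middle of the visible height of the lever's upright black knob: 15 mm in diameter, 32 mm high (from 73 to 105 mm above the worktop; this point is at 95 mm), 54 mm from the pivot axis. Under it the flat steel arm is 12 mm wide, its top 73.5 mm above the worktop.
- green_mark (a point): The green stroke on the top plate at 50 degrees, 76 mm from the pivot axis, among white strokes every 10 degrees; the lever's red pointer end must point at it.
- pliers: Ring pliers, 0.2 to 0.32 kg, upright, handles up, snap ring captive on the two tips. Origin: centre of the spread ring's opening, at half its 3 mm thickness; z up, y across the two handles, x from the tips to the ring's closed back. The tips reach down to z = -3. Spread, the ring's opening is 43 mm across, its outside 70; relaxed, the opening is 36 and does not pass the spindle head.
- pliers_left (a joint): Opening of the left jaw in rad: 0 relaxed, 0.155 fully spread (stop). Squeezing the handles raises it; both jaws move alike. A spring returns it; about 4 N on each handle starts it and 10 N holds it fully spread; a firm grip only presses it onto its stop.
- stand: Wooden pliers stand, fixed to the worktop: base 90 x 150 mm, two posts at y = +-48 mm with 104 mm high tops on which the ends of the pliers' cross-guard rest between 7 mm lips. Origin: under the middle of the cross-guard, on the worktop. Lift the pliers straight up, by at least 20 mm to leave the lips and 120 mm to bring the ring over the posts.
- mug: Green and white mug, 78 x 116 x 101 mm, a bystander; origin at the centre of its underside.
- tin: Food tin, 75 mm in diameter, 58 mm high, a bystander; origin at the centre of its underside.
- spice_jar: Small spice jar with dark cap, 41 mm in diameter, 105 mm high, a bystander; origin at the centre of its underside.
- pliers_grip (a point): Point midway between the two green handles, in the pliers' frame at x = -19, y = 0, z = 160 mm: the best grip height. The handles run from z = 108 to 184 mm and are 16 mm wide in x; here they are about 58 mm over their outer faces (along the pliers' y) at rest, and 36 mm with parallel faces when fully squeezed. The dark cross-guard (108 mm wide, 12 mm high) is at z = 90 mm.
Things that resemble listed ones, but are neither listed nor needed, are in the scene too. Leave any orange look-alike of the pliers alone.

How it is judged:
By the outcome, as a careful person would: the job done as asked, in the order asked, and still so for the second after the job is handed in, while the arm keeps its last pose, push and grip.
It also fails if it takes over 51 s, if anything falls off the work surface, if the arm or the gripper's body presses on something with over 40 N, if the wrist force passes 120 N, or if a joint passes its speed limit or range.

ROBOT

A 7-joint arm with a two-finger parallel gripper is mounted at the origin on a cart in front of the work surface, level with it; the furniture and walls round the work are solid. World frame = base frame: x ahead of the robot, y to its left, z up, the work surface at z = 0. Lengths are in mm, angles in degrees, forces in N, time in s.
With the tool pointing down it reaches from about 400 to 875 mm from the base axis. Payload 6.5 kg.
Tool frame: the origin (TCP) lies midway between the tips of the shut fingers; the grasp point (between the pads) lies r.grip_point_offset behind it (r.grip_point_offset is the distance from the TCP to the grasp point, in mm); z points along the fingers, y is the direction in which the jaws open and shut (so a half turn about z gives the same grasp; the last joint's range is limited). The gripper opens to 85 mm and grips with 20 to 120 N. Pads are 22 mm wide; open, the fingers measure 114 mm over their backs; the gripper's body (76 mm by 85 mm) begins 54 mm behind the grasp point. The pads swing forward as they close: fully open they stand 13 mm farther back than shut.
Start: joints at [-75.184, 30.733, -0.252, 88.115, 0.149, 61.152, -4.079], TCP at [207.423, 616.008, 231.29] pointing down, gripper open.
Joint ranges: [-154.64, 154.64], [-21.42, 123.67], [-72.66, 72.17], [13.99, 137.28], [-74.86, 254.86], [10.95, 109.41], [-158.01, 158.01]. Speed limits (degrees/s): [136.94, 136.94, 180, 180, 180, 180, 180].

INTERFACE

Orientations are given as [roll, pitch, yaw] about the fixed x, y, z axes, in that order (R = Rz(yaw) Ry(pitch) Rx(roll)).
In Python, from station import telemetry, capture, ticket, r gives the robot as it stands.
- The arm moves only by the shell command python3 -m crank 'ROWS' [FORCE]. ROWS is JSON, one flat list of numbers, 5 for each row, row after row: the finger opening in mm, from 0 to 85.4, then the shift along the tool's x, y, z in mm, then the turn about the tool's z in degrees. A call has 1 to 8 rows; each row shifts and turns the commanded pose from where the row before left it, along the tool's axes as they then stand; what a row does not reach is not made up. A row lasts 1/12 s, in which the tool goes at most 41.7 mm and 7.16 degrees, less where a joint would pass 70% of its speed; a pose out of reach is approached as far as the arm can. A call with a gripper value outside its range is refused whole. The fingers move at their own pace and stop on an object; FORCE is the grip in N (left out, the last holds). Time passes only in rows, so rows that do not move let the fingers close. It gives the time, the measured TCP pose, the force and the opening at its end, in the units of the state.
- telemetry.get_obs(): the state, without advancing time (a new reading comes with each control period).
- capture(name): name is "scene" or "top"; returns a dict with "image" (480x640x3 uint8, red, green, blue), "range_z" (480x640 float32, mm along the optical axis (not along the pixel's ray), 0 where there is no reading), "mtx" (3x3 intrinsics, pixels), "rvec" (rotation vector, rad) and "tvec" (3), from world to camera coordinates, as OpenCV has them. Camera axes: x right, y down, z forward; pixel columns grow to the right and rows downward; lengths in mm; the calibration is good to about 2 mm. A picture is of the moment at which its call begins.
- ticket.finish_job(): hands the job in, once; it reports no verdict.
The state is a dict: "time": time; "joint_pos": joint angles; "joint_vel": joint speeds; "tau": joint torques, N m; "tcp_pos": TCP position; "orientation": TCP orientation; "wrist_force": force on the tool from outside, world axes, zero at the start; "moment": the same for the moment, N m; "opening": opening from 0.0 (shut) to 1.0 (fully open).
Only numpy, scipy, OpenCV 4.12 (cv2) and the standard library are available. Lean on these libraries where they do the work, as an engineer would, in place of code of your own. Each camera call takes 0.05 s, during which the arm holds its last target.

## Working session

There is one attempt and no reset: what is moved stays moved. The work goes in short steps, Python scripts to look and compute and a shell command to move; the robot and the scene stay as the last step left them, time stands still between calls to the robot, and variables do not carry over. Pictures are saved under pics/ and viewed, and the job is handed in when it is done.

```bash
ls; mkdir -p pics
python3 - <<'E'
from station import telemetry, capture, ticket, r
import cv2,numpy as np
print(telemetry.get_obs()); print(r.grip_point_offset)
for n in("scene","top"):
    c=capture(n); cv2.imwrite(f"pics/{n}0.png",c["image"][:,:,::-1]); np.savez(f"{n}0.npz",**c)
    R=cv2.Rodrigues(np.array(c["rvec"]))[0]; print(n,c["mtx"],-R.T@np.array(c["tvec"]).ravel(),R)
E
```

```text
pics
{'time': 0.0, 'joint_pos': array([-75.18412743,  30.77786311,  -0.25406306,  88.1708548 ,
         0.14968754,  61.15261214,  -4.07864029]), 'joint_vel': array([-0.0576103 ,  0.03567248,  0.01819095, -0.02676716,  0.01200479,
        0.09474056,  0.02020517]), 'tau': array([ 5.29340978e-04, -5.83417547e+01,  1.04899742e+00, -2.59099871e+01,
        1.24745455e-02,  9.65495536e-03,  1.86558259e-05]), 'tcp_pos': array([207.23905447, 615.40451376, 230.40793887]), 'orientation': array([-1.79899325e+02,  8.15968107e-03,  1.61396226e+02]), 'wrist_force': array([-0.73746306, -0.15080665,  0.05826104]), 'moment': array([-0.04044418,  0.04408262,  0.01738801]), 'opening': 0.9987912188087216}
18.700000000000003
scene [[461.6262085    0.         323.46403057]
 [  0.         461.6262085  236.91356037]
 [  0.           0.           1.        ]] [ 193.65657824 -540.8576218  1040.65464458] [[ 0.90585937 -0.42357588 -0.00150546]
 [-0.33123584 -0.70615676 -0.62579985]
 [ 0.26401063  0.56738532 -0.77998223]]
top [[464.19289633   0.         320.00330593]
 [  0.         464.19289633 232.2589388 ]
 [  0.           0.           1.        ]] [ 368.94207635  124.88507098 1244.8982967 ] [[ 0.01092269 -0.99991121  0.00763316]
 [-0.99141399 -0.01182398 -0.13022481]
 [ 0.1303035  -0.00614522 -0.99145511]]
```

View pics/scene0.png

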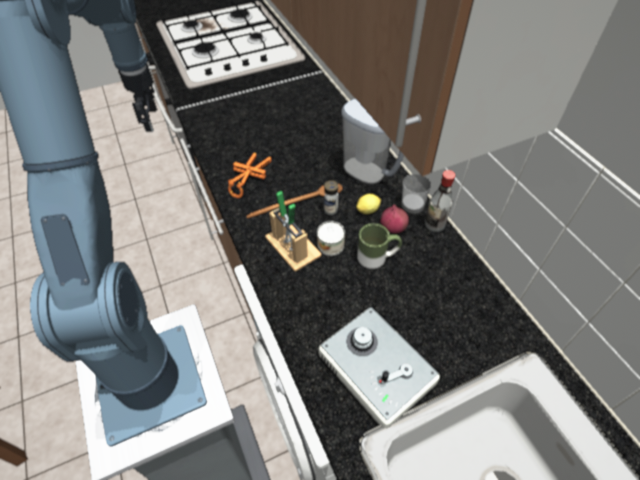

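View pics/top0.png

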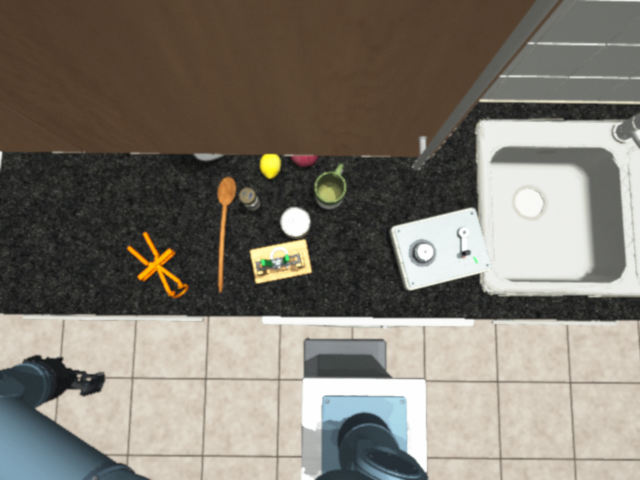

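The scene view shows the machine at about (380,365), with its spindle at (362,338) and the lever at about (395,375). The green-handled pliers are in their stand at (290,235). The orange look-alike is at (250,172), and the mug, tin and jar are at (373,245), (331,238) and (331,197). The top view has the machine at (440,248), the stand at (281,262) and the orange decoy at (157,265).

Things that could be mistaken for the target:
- **Pliers:** green at scene (288,225), orange at scene (250,172). I choose green.
- **Spindle and lever:** spindle at top (424,252), lever pivot and knob at top (463,235–255).

Next I'll crop in to check these.

Run:
```python
import cv2,numpy as np
a=cv2.imread("pics/scene0.png");b=cv2.imread("pics/top0.png")
def crop(im,x,y,w,h,s): return cv2.resize(im[y:y+h,x:x+w],None,fx=s,fy=s,interpolation=cv2.INTER_CUBIC)
A=crop(a,310,300,140,130,4);B=crop(b,380,195,120,105,4)
C=crop(a,255,180,100,100,4);D=crop(b,240,225,80,70,5)
cv2.imwrite("pics/c1.png",crop(a,310,300,140,130,4.5))
cv2.imwrite("pics/c2.png",crop(b,380,195,120,105,5.5))
cv2.imwrite("pics/c3.png",np.hstack([C,cv2.resize(D,(400,400*70//80)) if 0 else np.pad(D,((0,50),(0,0),(0,0)))]))
```

```text
(no output)
```

View pics/c1.png

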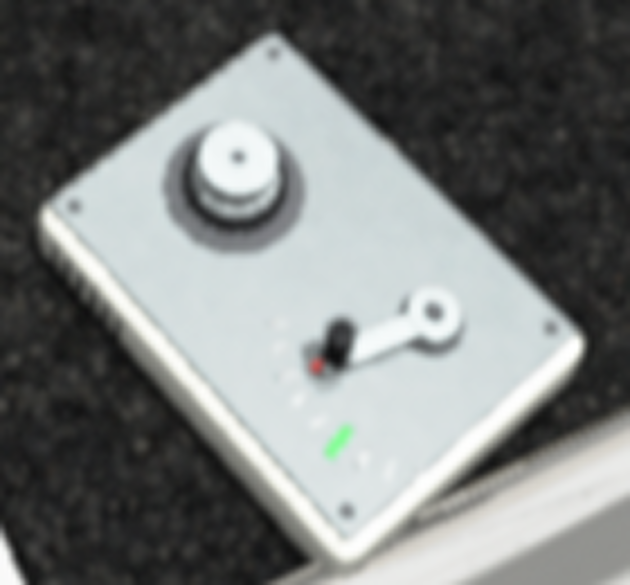

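View pics/c2.png

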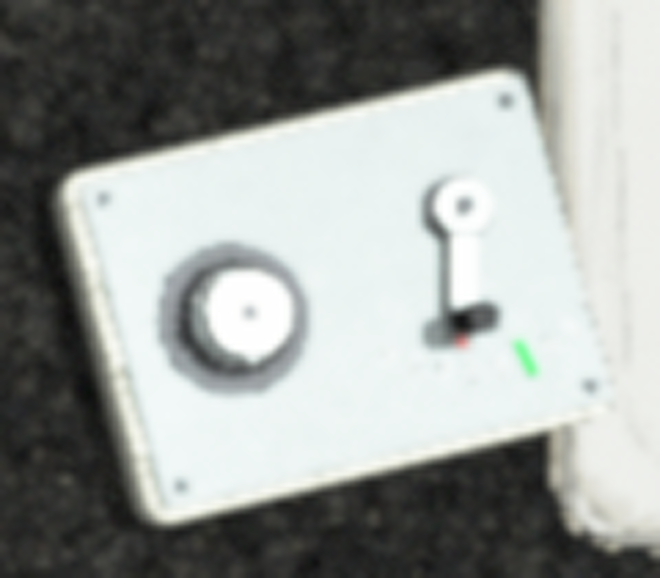

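View pics/c3.png

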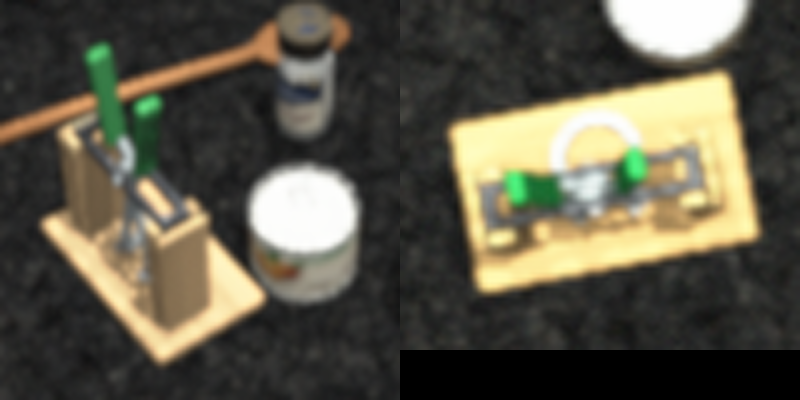

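Close crops confirm the layout:
- **Pliers:** green handles in the wooden stand, with a white ring showing behind them on the +x side.
- **Machine:** spindle cap at top (425.5,251.7). The lever's red pointer is short of the green stroke.

Next I'll measure.

```bash
cat > h.py <<'E'
import cv2,numpy as np
def load(n,k=0): return dict(np.load(f"{n}{k}.npz"))
def cam(c):
    R=cv2.Rodrigues(np.asarray(c["rvec"],float))[0];t=np.asarray(c["tvec"],float).ravel();return c["mtx"],R,t
def ray(c,u,v,z):
    K,R,t=cam(c);o=-R.T@t;d=R.T@np.linalg.inv(K)@np.array([u,v,1.]);return o+d*(z-o[2])/d[2]
def tri(c1,p1,c2,p2):
    A=[];B=[]
    for c,p in((c1,p1),(c2,p2)):
        K,R,t=cam(c);o=-R.T@t;d=R.T@np.linalg.inv(K)@np.array([p[0],p[1],1.]);d/=np.linalg.norm(d);P=np.eye(3)-np.outer(d,d);A.append(P);B.append(P@o)
    X=np.linalg.solve(sum(A),sum(B));return X
def proj(c,X):
    return cv2.projectPoints(np.array(X,float).reshape(-1,1,3),np.asarray(c["rvec"],float),np.asarray(c["tvec"],float),c["mtx"],None)[0].reshape(-1,2)
def rows(cur,yaw,tgt,tyaw):
    """shift along tool axes from cur to tgt (tool down, yaw), and the turn"""
    a=np.radians(yaw);x=np.array([np.cos(a),np.sin(a)]);y=np.array([np.sin(a),-np.cos(a)]);d=np.array(tgt)-np.array(cur)
    return np.round([x@d[:2],y@d[:2],-d[2],-((tyaw-yaw+180)%360-180)],2)
E
python3 - <<'E'
from h import *
T=load("top");S=load("scene")
t=lambda x,y:(x/5.5+380-.4,y/5.5+195-.4); s=lambda x,y:(x/4.5+310-.4,y/4.5+300-.4)
def both(n,a,b,z):
    p=t(*a);q=s(*b);print(n,ray(T,*p,z).round(1),ray(S,*q,z).round(1),tri(T,p,S,q).round(1))
both("spin",(250,312),(238,157),94)
both("hub",(463,205),(434,312),78)
both("green",(526,358),(340,442),60)
both("red",(461,341),(317,367),72)
both("knobtop",(488,313),(343,328),105)
for n,a,b in(("h1",(103,198),(273,53)),("h2",(505,100),(550,328)),("h3",(590,385),(347,510)),("h4",(180,485),(73,205))): both(n,a,b,60)
d=lambda x,y:(x/5+240-.4,y/5+225-.4);e=lambda x,y:(x/4+255-.4,y/4+180-.4)
for n,a,b in(("gl",(517,188),(99,52)),("gr",(635,163),(148,105))):
    a=(a[0]-400,a[1]);p=d(*a);q=e(*b);print(n,ray(T,*p,184+18).round(1),ray(S,*q,202).round(1),tri(T,p,S,q).round(1))
# stand base corners z~8-12
for n,a in(("b1",(450,122)),("b2",(725,70)),("b3",(758,240)),("b4",(480,293))): print(n,ray(T,*d(a[0]-400,a[1]),10).round(1))
for n,p in (("tin",(295,222)),("mug",(329,188)),("jar",(249,198))): 
    u,v=p;print(n,ray(T,u,v,80).round(),T["range_z"][v,u])
E
```

```text
spin [ 475.4 -144.5   94. ] [ 474.4 -144.2   94. ] [ 474.9 -144.3   94. ]
hub [ 527.7 -247.8   78. ] [ 526.2 -250.2   78. ] [ 527.9 -249.    73.9]
green [ 458.5 -280.8   60. ] [ 458.5 -280.9   60. ] [ 458.6 -280.9   59.8]
red [ 465.1 -246.9   72. ] [ 463.2 -248.2   72. ] [ 464.7 -247.5   69.3]
knobtop [ 475.2 -249.   105. ] [ 474.3 -247.   105. ] [ 474.3 -247.9  107.4]
h1 [531.4 -84.4  60. ] [530.3 -83.9  60. ] [530.8 -84.2  60.2]
h2 [ 580.3 -274.9   60. ] [ 579.5 -275.8   60. ] [ 580.5 -275.4   58.2]
h3 [ 446.3 -310.2   60. ] [ 445.7 -309.8   60. ] [ 445.9 -310.    60.4]
h4 [ 397.9 -118.6   60. ] [ 395.7 -118.    60. ] [ 396.8 -118.2   60. ]
gl [436.7 245.6 202. ] [437.5 246.4 202. ] [436.9 245.4 203.1]
gr [448.5 192.9 202. ] [448.  191.4 202. ] [448.7 193.1 200.1]
b1 [484.  304.5  10. ]
b2 [513.6 158.3  10. ]
b3 [423.  139.4  10. ]
b4 [393.5 285.9  10. ]
tin [548. 181.  80.] 1199.9531
mug [637.  96.  80.] 1264.995
jar [608. 300.  80.] 1158.0906
```

```bash
python3 - <<'E'
from h import *
T=load("top")
for u,v in((300,100),(300,150),(380,150),(430,140),(200,150)):
    Z=T["range_z"][v,u];K,R,t=cam(T);print(u,v,(R.T@(np.linalg.inv(K)@[u,v,1]*Z-t)).round())
print(rows((207.4,616,301),192.4,(420,250,300),192.4), rows((420,250,300),192.4,(476,-247,200),192.4))
E
python3 -m crank '[60,0,0,-14,-6.2, 60,0,0,-14,-6.2, 60,0,0,-14,-6.2, 60,0,0,-14,-6.2, 60,0,0,-14,-6.2]' 30
```

```text
300 100 [605. 148. 699.]
300 150 [604. 155. 500.]
380 150 [605.  23. 502.]
430 140 [605. -47. 555.]
200 150 [605. 323. 490.]
[-129.05 -403.11    1.     -0.  ] [  52.03 -497.43  100.     -0.  ]
time: 0.52
tcp_pos: [207.4, 615.6, 301.4]
orientation: [-179.9, -0.0, -167.3]
wrist_force: [0.4, -1.1, -0.3]
opening: 0.7
```

```bash
python3 -m crank '[50,-10,-30,0,0, 50,-11,-34,0,0, 50,-11,-34,0,0, 50,-11,-34,0,0, 50,-11,-34,0,0, 50,-11,-34,0,0, 50,-11,-34,0,0, 50,-11,-34,0,0]'
python3 -m crank '[50,-11,-34,0,0, 50,-11,-34,0,0, 50,-11,-34,0,0, 50,-9,-33,0,0, 50,0,-35,0,0, 50,4,-36,0,0, 50,4,-36,0,0, 50,4,-36,0,0]'
```

```text
time: 1.18
tcp_pos: [350.4, 371.1, 301.1]
orientation: [-180.0, -0.0, -167.6]
wrist_force: [0.8, 0.8, -0.1]
opening: 0.585
time: 1.85
tcp_pos: [438.5, 106.0, 301.1]
orientation: [-180.0, -0.0, -167.6]
wrist_force: [0.4, 1.2, -0.1]
opening: 0.587
```

```bash
python3 -m crank '[50,4,-35,0,0, 50,4,-36,0,0, 50,4,-36,0,0, 50,4,-36,10,0, 50,4,-36,20,0, 50,5,-36,20,0, 50,4,-36,20,0, 50,5,-36,20,0]'
python3 -m crank '[50,4,-36,20,0, 50,5,-32,20,0, 50,0,0,10,0, 50,0,0,0,0]'
python3 - <<'E'
from h import *
from station import telemetry,capture
o=telemetry.get_obs();print(o["tcp_pos"],o["orientation"],o["joint_pos"])
print(rows(o["tcp_pos"],192.4,(473.6,-247.9,80),192.4))
c=capture("scene");np.savez("scene1.npz",**c);cv2.imwrite("pics/s1.png",cv2.resize(c["image"][250:430,300:480,::-1],None,fx=3.3,fy=3.3,interpolation=cv2.INTER_CUBIC))
E
```

```text
time: 2.52
tcp_pos: [467.1, -181.3, 210.4]
orientation: [-180.0, 0.0, -167.6]
wrist_force: [1.6, -0.2, 0.3]
opening: 0.587
time: 2.85
tcp_pos: [470.7, -249.3, 158.7]
orientation: [179.9, -0.3, -167.8]
wrist_force: [-0.1, 1.8, -0.6]
opening: 0.587
[ 470.66961957 -249.32149366  158.72396656] [ 179.89446645   -0.27364198 -167.83058114] [  6.15675363  26.14524347  21.59792998 110.30276625 -12.87250437
  46.17812728 136.92767021]
[-3.17  0.76 78.72 -0.  ]
```

View pics/s1.png

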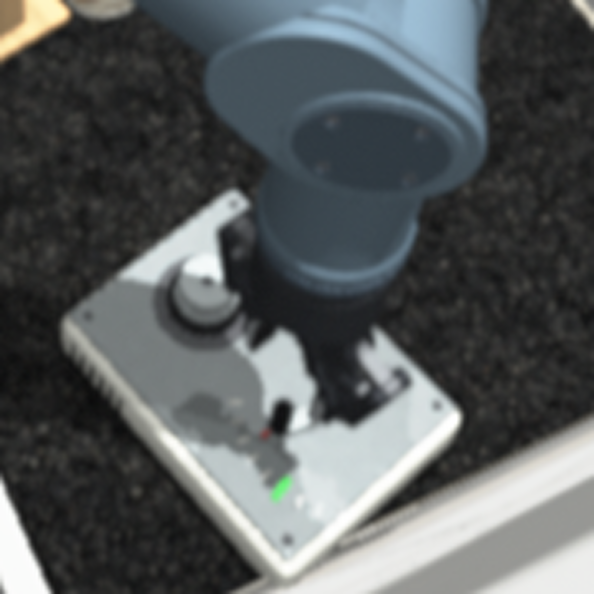

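The knob stands under the open gripper at about (283,412) in the crop, with the pads either side of it. I'll go down round it.

```bash
python3 -m crank '[50,-3,0.5,20,0, 50,0,0,20,0, 50,0,0,20,0, 50,0,0,17,0, 50,0,0,0,0, 15,0,0,0,0, 10,0,0,0,0, 5,0,0,0,0]' 25
python3 -m crank '[5,0,0,0,0, 5,0,0,0,0, 5,0,0,0,0]'
python3 - <<'E'
from station import telemetry
o=telemetry.get_obs();print(o)
E
```

```text
time: 3.57
tcp_pos: [477.1, -246.9, 85.9]
orientation: [-179.9, 0.1, -167.6]
wrist_force: [-0.6, 0.5, 2.7]
opening: 0.166
time: 3.82
tcp_pos: [476.9, -247.0, 85.8]
orientation: [-180.0, 0.1, -167.6]
wrist_force: [-1.3, 1.0, 7.6]
opening: 0.16
{'time': 3.8167, 'joint_pos': array([  8.37298059,  32.98654115,  18.4784287 , 112.01267669,
       -16.57849015,  37.41294288, 139.72497438]), 'joint_vel': array([ 0.10457192,  0.08473533, -0.02171558, -0.05077776, -0.09895223,
        0.10755521,  0.09051127]), 'tau': array([ 6.39269594e-01, -4.61536181e+01,  6.04256451e+00, -1.63109171e+01,
        1.47884279e-01, -5.99278808e-01, -3.08613852e-02]), 'tcp_pos': array([ 476.94714864, -246.96090286,   85.78590032]), 'orientation': array([-1.79964210e+02,  1.26195386e-01, -1.67588742e+02]), 'wrist_force': array([-1.26232279,  1.03604902,  7.64178773]), 'moment': array([0.33229984, 0.17552306, 0.03917192]), 'opening': 0.15972473068514453}
```

```bash
python3 -m crank '[5,0.8,-4,0,0, 5,0.5,-4,0,0, 5,0.2,-4,0,0, 5,-0.1,-4,0,0, 5,-0.4,-4,0,0, 5,-0.7,-4.2,0,0, 5,0,0,0,0, 5,0,0,0,0]'
python3 - <<'E'
from h import *
from station import telemetry,capture
o=telemetry.get_obs();print(o["tcp_pos"],o["wrist_force"])
for n in ("scene","top"):
    c=capture(n);np.savez(n+"2.npz",**c)
    x,y,w,h,s=(300,290,150,130,4) if n=="scene" else (380,195,120,105,5)
    cv2.imwrite(f"pics/{n}2.png",cv2.resize(c["image"][y:y+h,x:x+w,::-1],None,fx=s,fy=s,interpolation=cv2.INTER_CUBIC))
E
```

```text
time: 4.48
tcp_pos: [479.7, -271.4, 85.5]
orientation: [180.0, -0.1, -167.6]
wrist_force: [-6.1, 0.5, 8.9]
opening: 0.16
[ 479.67519876 -271.36017803   85.48713618] [-6.10999875  0.50107876  8.93793461]
```

View pics/scene2.png

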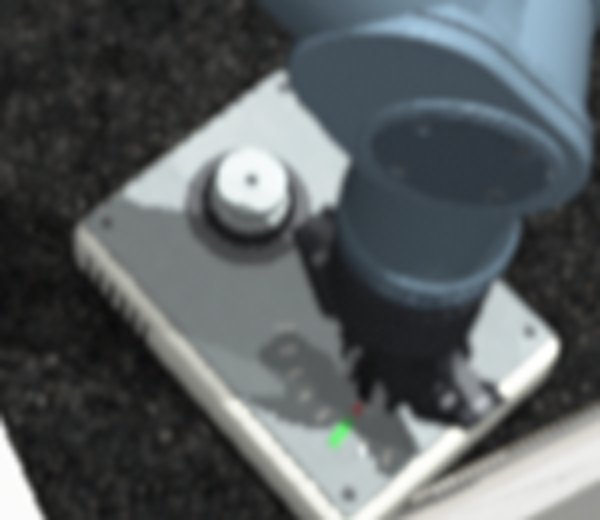

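The red pointer at (357,409) now lines up with the green stroke at (340,433). I'll release the knob, rise and check without the gripper in the way.

```bash
python3 -m crank '[20,0,0,0,0, 35,0,0,0,0, 50,0,0,0,0, 50,0,0,-10,0, 50,0,0,-25,0, 50,0,0,-35,0, 50,0,0,-35,0, 50,0,0,-35,0]'
python3 -m crank '[60,0,35,-35,0, 60,0,38,-20,0, 60,0,38,0,0, 60,0,38,0,0]'
python3 - <<'E'
from h import *
from station import telemetry,capture
o=telemetry.get_obs();print(o["tcp_pos"],o["wrist_force"])
for n in ("scene","top"):
    c=capture(n);np.savez(n+"3.npz",**c)
    x,y,w,h,s=(300,290,150,130,4) if n=="scene" else (380,195,120,105,5)
    cv2.imwrite(f"pics/{n}3.png",cv2.resize(c["image"][y:y+h,x:x+w,::-1],None,fx=s,fy=s,interpolation=cv2.INTER_CUBIC))
E
```

```text
time: 5.25
tcp_pos: [480.5, -270.6, 226.5]
orientation: [-180.0, -0.0, -167.6]
wrist_force: [1.2, 0.4, 0.2]
opening: 0.589
time: 5.58
tcp_pos: [450.6, -130.7, 275.3]
orientation: [-179.9, 0.2, -167.7]
wrist_force: [0.3, 1.8, -0.2]
opening: 0.703
[ 450.60114781 -130.70476603  275.3417679 ] [ 0.28603624  1.83595201 -0.18441357]
```

View pics/scene3.png

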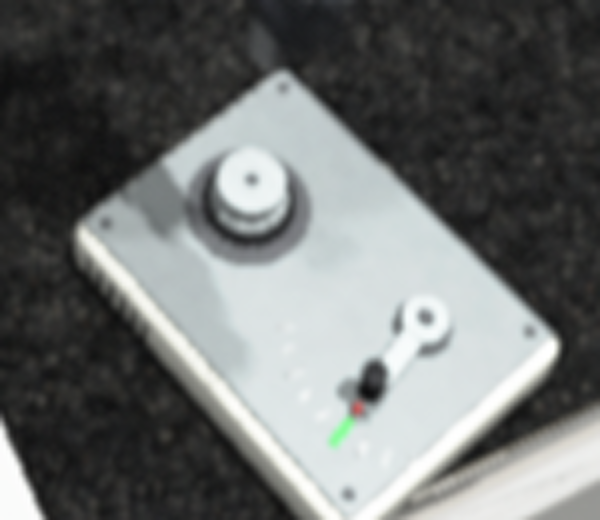

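View pics/top3.png

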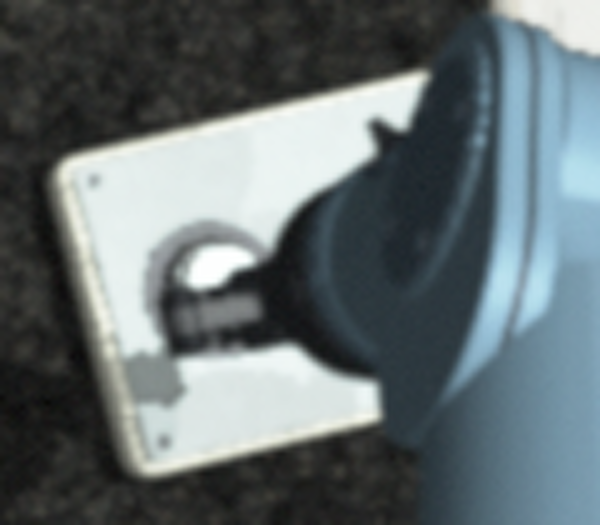

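Run:
```python
from h import *
P=np.array([527.7,-248.9])
for k in (0,3):
    S=load("scene",k);im=S["image"].astype(int);r_,g,b=im[...,0],im[...,1],im[...,2]
    sub=np.zeros(r_.shape,bool);sub[360:410,360:410]=1
    for n,m,z in(("red",r_-np.maximum(g,b),70),("green",g-np.maximum(r_,b),60)):
        w=np.where(sub&(m>40),m,0).astype(float);v,u=np.mgrid[:480,:640];c=(w*u).sum()/w.sum(),(w*v).sum()/w.sum()
        X=ray(S,*c,z);d=X[:2]-P;print(k,n,np.round(c,1),X.round(1),np.degrees(np.arctan2(d[1],d[0]))%360,np.hypot(*d))
# pliers grasp: fit
c=np.array([(436.9+448.7)/2,(245.4+193.1)/2]);print(c)
```

```text
0 red [379.9 380.9] [ 463.8 -246.8   70. ] 178.15604453669195 63.89032258467613
0 green [384.7 397.8] [ 457.6 -280.4   60. ] 204.2175894679534 76.8367734402849
3 red [389.  391.7] [ 469.7 -275.6   70. ] 204.7417082013029 63.87666944244336
3 green [384.9 397.5] [ 458.4 -280.    60. ] 204.1826696912729 75.93475394342808
[442.8  219.25]
```

Run:
```python
from h import *
T=load("top");S=load("scene")
a=cv2.resize(T["image"][235:290,245:320,::-1],None,fx=10,fy=10,interpolation=cv2.INTER_CUBIC)
cv2.imwrite("pics/pl_t.png",a)
b=cv2.resize(S["image"][185:275,260:325,::-1],None,fx=6.5,fy=6.5,interpolation=cv2.INTER_CUBIC)
cv2.imwrite("pics/pl_s.png",b)
```

```text
(no output)
```

View pics/pl_t.png

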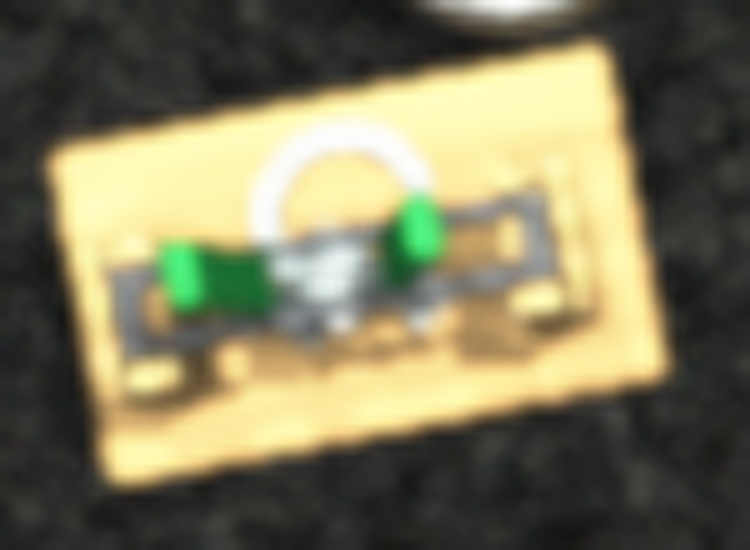

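View pics/pl_s.png

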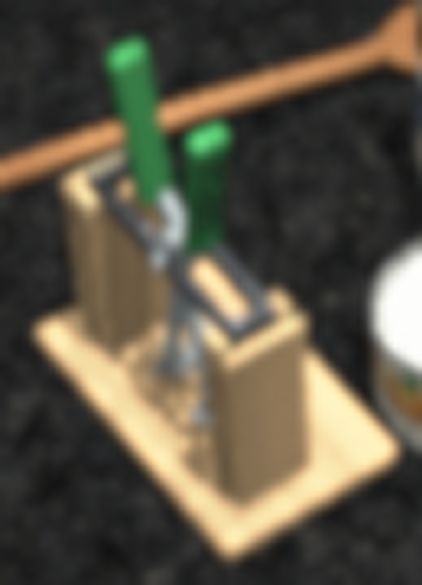

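Run:
```python
from h import *
T=load("top");S=load("scene")
t=lambda x,y:(x/10+245-.45,y/10+235-.45); s=lambda x,y:(x/6.5+260-.42,y/6.5+185-.42)
g=[]
for a,b in(((182,277),(128,57)),((421,228),(210,141))):
    print(ray(T,*t(*a),204).round(1),ray(S,*s(*b),204).round(1),tri(T,t(*a),S,s(*b)).round(1)); g.append((ray(T,*t(*a),204)+ray(S,*s(*b),204))/2)
m=(g[0]+g[1])/2;d=g[0]-g[1];print("mid",m.round(1),np.hypot(*d[:2]),np.degrees(np.arctan2(d[1],d[0]))-90)
q=[ray(T,*t(*a),116) for a in((130,310),(540,240))];d=q[0]-q[1];print("guard",q,(q[0]+q[1])/2,np.hypot(*d[:2]),np.degrees(np.arctan2(d[1],d[0]))-90)
print(rows((450.6-8,-130.7+38,275.3),192.4,(m[0],m[1],300),191.9))
from station import telemetry
o=telemetry.get_obs();print(o["tcp_pos"],o["orientation"])
```

```text
[436.4 246.  204. ] [435.7 242.2 204. ] [436.9 246.5 199.5]
[448.1 192.7 204. ] [447.5 188.  204. ] [448.8 192.9 198.5]
mid [441.9 217.2 204. ] 54.9769324955022 12.285279863558173
guard [array([433.99662655, 268.59907764, 116.        ]), array([452.14971493, 169.39700741, 116.        ])] [443.07317074 218.99804253 116.        ] 100.84932005955903 10.369881540295196
[-65.9  302.82 -24.7    0.5 ]
[ 449.59010188 -125.55682687  273.9144552 ] [ 1.79819631e+02  5.84510969e-02 -1.67143704e+02]
```

```bash
python3 -m crank '[85,-6,30,-4,0, 85,-7,34,-4,0, 85,-7,34,-4,0, 85,-7,34,-4,0, 85,-7,34,-4,0, 85,-7,34,-4,0, 85,-7,34,0,0, 85,-7,34,0,0]' 40
python3 -m crank '[85,-7,34,0,0, 85,-7,36,0,0.7, 85,0,0,0,0, 85,0,0,0,0]'
python3 - <<'E'
from h import *
from station import telemetry,capture
o=telemetry.get_obs();print(o["tcp_pos"],o["orientation"],o["joint_pos"])
print(rows(o["tcp_pos"],191.7,(443,219.3,158),191.7))
E
```

```text
time: 6.35
tcp_pos: [446.6, 143.1, 298.2]
orientation: [180.0, 0.1, -167.7]
wrist_force: [1.3, -0.4, -0.2]
opening: 1.001
time: 6.68
tcp_pos: [444.9, 215.0, 297.4]
orientation: [180.0, 0.0, -168.1]
wrist_force: [0.6, -1.1, -0.7]
opening: 0.994
[444.88465362 214.99142948 297.44857018] [ 1.79996790e+02  1.43888770e-02 -1.68089429e+02] [-35.578908    11.1459047    5.26308942 107.10571438  -1.15132001
  61.78435635  72.04015384]
[  0.97   4.6  139.45  -0.  ]
```

```bash
python3 -m crank '[85,1,4.6,20,0, 85,0,0,25,0, 85,0,0,20,0, 85,0,0,10,0, 85,0,0,0,0]'
python3 - <<'E'
from h import *
from station import telemetry,capture
o=telemetry.get_obs();print(o["tcp_pos"],o["orientation"])
print(rows(o["tcp_pos"],191.7,(443,219.3,158),191.7))
c=capture("scene");np.savez("scene4.npz",**c)
cv2.imwrite("pics/s4.png",cv2.resize(c["image"][140:290,230:380,::-1],None,fx=4,fy=4,interpolation=cv2.INTER_CUBIC))
E
```

```text
time: 7.1
tcp_pos: [442.3, 215.5, 220.5]
orientation: [-179.9, -0.2, -168.4]
wrist_force: [0.3, -0.3, 0.3]
opening: 0.995
[442.32166748 215.45496596 220.53961512] [-179.88337875   -0.20506267 -168.41352609]
[-1.44  3.63 62.54 -0.  ]
```

View pics/s4.png

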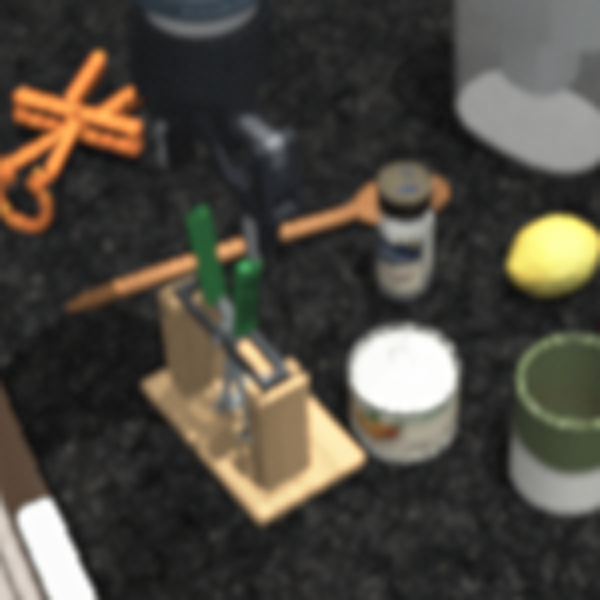

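```bash
python3 -m crank '[85,0,0,0,0, 85,0,0,0,0]'
python3 - <<'E'
from h import *
from station import telemetry
o=telemetry.get_obs();print(o["tcp_pos"],o["orientation"],o["joint_vel"])
print(rows(o["tcp_pos"],191.7,(443,219.3,158),191.7))
S=load("scene",4)
print([((proj(S,p)[0]-[230,140])*4).round() for p in((443,219.3,204),(437,246,204),(448.8,193,204), (442.3-.2*50,219+50,234),(442.3+.2*50,219-50,234))])
E
```

```text
time: 7.32
tcp_pos: [444.2, 217.6, 223.6]
orientation: [180.0, 0.1, -168.3]
wrist_force: [-0.4, -0.0, -0.7]
opening: 0.996
[444.18958403 217.63156484 223.55733017] [ 1.79961627e+02  1.32887409e-01 -1.68344888e+02] [-0.17120118  0.00565171 -0.21424279  0.17543662 -0.00711147 -0.20686096
 -0.03348039]
[ 0.83  1.88 65.56 -0.  ]
[array([222., 234.]), array([197., 209.]), array([246., 259.]), array([172., 153.]), array([264., 250.])]
```

```bash
python3 -m crank '[85,0.8,1.9,12,0, 85,0,0,18,0, 85,0,0,18,0, 85,0,0,12,0, 85,0,0,5.5,0, 85,0,0,0,0, 85,0,0,0,0, 85,0,0,0,0]' 40
python3 - <<'E'
from h import *
from station import telemetry,capture
o=telemetry.get_obs();print(o["tcp_pos"],o["orientation"],o["wrist_force"])
c=capture("scene");np.savez("scene5.npz",**c)
cv2.imwrite("pics/s5.png",cv2.resize(c["image"][150:280,240:340,::-1],None,fx=5,fy=5,interpolation=cv2.INTER_CUBIC))
E
```

```text
time: 7.98
tcp_pos: [442.8, 219.7, 157.8]
orientation: [180.0, 0.1, -168.3]
wrist_force: [-0.9, 0.1, 0.3]
opening: 0.998
[442.82734839 219.66450353 157.77645844] [ 1.79962162e+02  1.08830282e-01 -1.68313000e+02] [-0.88288665  0.05509074  0.27248189]
```

View pics/s5.png

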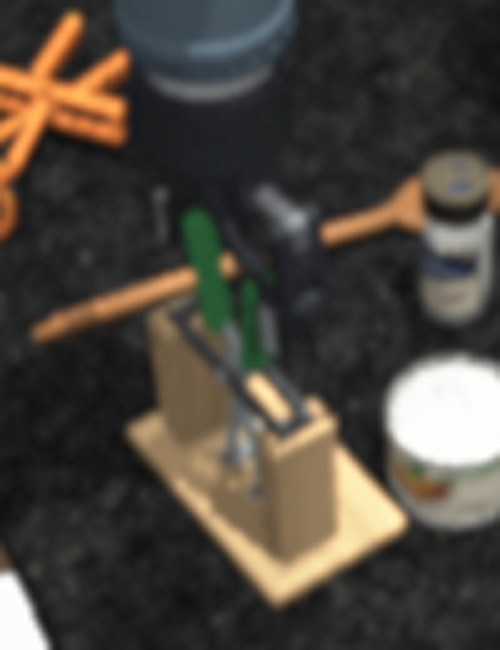

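Both green handles, at crop (205,270) and (252,320), are between the open fingers. I'll squeeze now.

```bash
python3 -m crank '[60,0,0,0,0, 55,0,0,0,0, 50,0,0,0,0, 45,0,0,0,0, 40,0,0,0,0, 35,0,0,0,0, 25,0,0,0,0, 25,0,0,0,0]' 60
python3 -m crank '[20,0,0,0,0, 20,0,0,0,0, 20,0,0,0,0]'
python3 - <<'E'
from h import *
from station import telemetry,capture
o=telemetry.get_obs();print(o["tcp_pos"],o["orientation"],o["wrist_force"],o["moment"],o["opening"]*85.4)
c=capture("scene");np.savez("scene6.npz",**c)
cv2.imwrite("pics/s6.png",cv2.resize(c["image"][150:280,240:340,::-1],None,fx=5,fy=5,interpolation=cv2.INTER_CUBIC))
E
```

```text
time: 8.7
tcp_pos: [443.6, 220.6, 159.1]
orientation: [179.9, 0.2, -168.3]
wrist_force: [-2.8, 0.1, 18.0]
opening: 0.391
time: 8.95
tcp_pos: [443.6, 220.6, 159.1]
orientation: [179.9, 0.2, -168.3]
wrist_force: [-3.3, -0.7, 18.2]
opening: 0.391
[443.63403551 220.62079927 159.13745815] [ 179.89030144    0.22957245 -168.28841729] [-3.26154343 -0.715027   18.17245327] [-0.1696041   0.71137883  0.01503929] 33.37796099499715
```

View pics/s6.png

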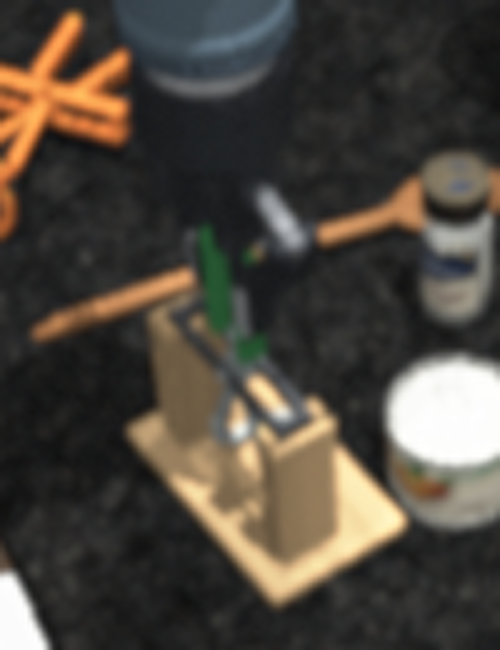

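The reading is a steady 33.4 mm, the same bias seen on the knob, so the handles are on their stop. I'll lift straight up.

```bash
python3 -m crank '[20,0,0,-3,0, 20,0,0,-4,0, 20,0,0,-5,0, 20,0,0,-6,0, 20,0,0,-7,0, 20,0,0,-8,0, 20,0,0,-9,0, 20,0,0,-10,0]' 60
python3 -m crank '[20,0,0,-15,0, 20,0,0,-18,0, 20,0,0,-18,0, 20,0,0,-18,0, 20,0,0,-18,0, 20,0,0,-12,0, 20,0,0,0,0, 20,0,0,0,0]'
python3 - <<'E'
from h import *
from station import telemetry,capture
o=telemetry.get_obs();print(o["tcp_pos"],o["orientation"],o["wrist_force"],o["moment"],o["opening"]*85.4)
c=capture("scene");np.savez("scene7.npz",**c)
cv2.imwrite("pics/s7.png",cv2.resize(c["image"][100:290,220:350,::-1],None,fx=4,fy=3.1,interpolation=cv2.INTER_CUBIC))
c=capture("top");np.savez("top7.npz",**c)
cv2.imwrite("pics/t7.png",cv2.resize(c["image"][200:310,210:360,::-1],None,fx=5,fy=5,interpolation=cv2.INTER_CUBIC))
E
```

```text
time: 9.67
tcp_pos: [441.9, 219.2, 209.5]
orientation: [-180.0, -0.0, -168.3]
wrist_force: [-0.8, 0.2, -1.9]
opening: 0.383
time: 10.33
tcp_pos: [442.2, 219.4, 308.4]
orientation: [180.0, 0.1, -168.3]
wrist_force: [0.9, 0.1, -3.4]
opening: 0.385
[442.19284315 219.38835152 308.3783042 ] [ 1.79965586e+02  8.43934245e-02 -1.68305687e+02] [ 0.9111034   0.08473195 -3.36877736] [-0.00136044 -0.00443594  0.04102011] 32.838304547386585
```

View pics/s7.png

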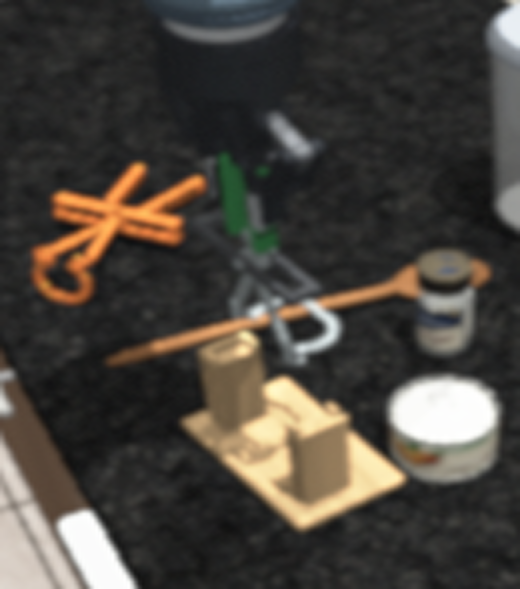

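View pics/t7.png

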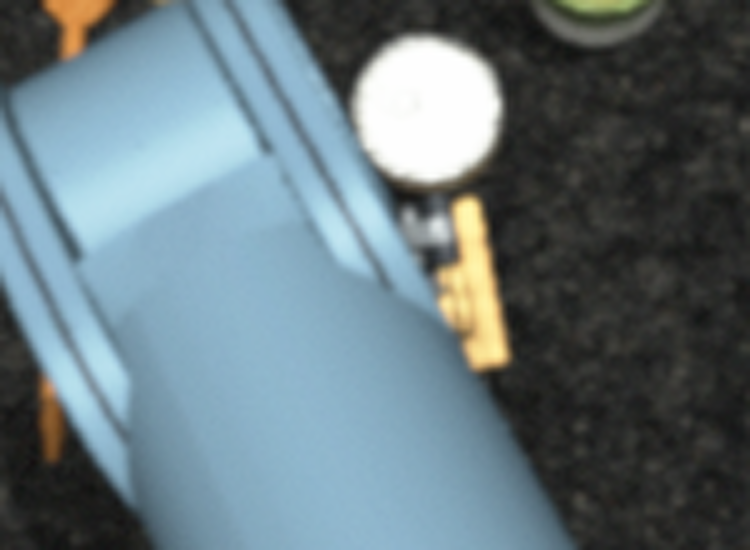

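The pliers are clear of the stand. The ring hangs at scene-crop (290,325), spread open. Next I'll locate it relative to the TCP with the scene camera and its depth image.

Run:
```python
from h import *
S=load("scene",7);im=S["image"].astype(int);Z=S["range_z"];K,R,t=cam(S)
v,u=np.mgrid[:480,:640]
P=(np.stack([u,v,np.ones_like(u)],-1)@np.linalg.inv(K).T*Z[...,None]-t)@R
# sanity: worktop, spindle top in frame 0
S0=load("scene",3);P0=(np.stack([u,v,np.ones_like(u)],-1)@np.linalg.inv(K).T*S0["range_z"][...,None]-t)@R
print(P0[331:340:2,358:368:3].reshape(-1,3).round(1)[:8])
m=(im.min(-1)>120)&(P[...,2]>140)&(P[...,2]<200)&(abs(P[...,0]-460)<60)&(abs(P[...,1]-223)<60)
print(m.sum());q=P[m];print(np.c_[u[m],v[m],q.round(1)][::6]);print(np.median(q,0),q.std(0))
w=np.zeros((480,640),np.uint8);w[m]=255
cv2.imwrite("pics/m7.png",np.hstack([cv2.resize(im[170:225,270:315,::-1].astype(np.uint8),None,fx=8,fy=8,interpolation=cv2.INTER_CUBIC),cv2.cvtColor(cv2.resize(w[170:225,270:315],None,fx=8,fy=8,interpolation=0),8)]))
```

```text
[[ 469.  -132.7   95.1]
 [ 475.5 -135.    93.6]
 [ 481.6 -138.    93.9]
 [ 488.  -140.4   93. ]
 [ 467.3 -136.1   92.8]
 [ 473.  -139.7   94.3]
 [ 478.9 -142.9   95.2]
 [ 485.7 -144.8   92.8]]
96
[[288.  196.  462.4 254.8 170.7]
 [298.  197.  484.  239.  172.3]
 [298.  198.  483.7 238.5 169.1]
 [298.  199.  481.7 233.8 170.7]
 [285.  200.  449.4 243.1 172.6]
 [284.  201.  446.2 242.3 171.1]
 [282.  202.  440.6 242.6 169.6]
 [301.  203.  483.6 218.7 169.5]
 [303.  205.  484.9 208.6 171.2]
 [302.  207.  480.4 204.8 169.4]
 [303.  208.  480.4 198.2 172.3]
 [291.  210.  443.6 185.6 194.7]
 [293.  211.  449.  186.9 187.1]
 [299.  211.  467.5 194.  171.2]
 [297.  212.  461.2 191.9 172.6]
 [294.  214.  451.4 187.9 173.7]]
[467.60545656 209.12139615 171.26014116] [15.69374803 22.35327223  6.66994237]
```

View pics/m7.png

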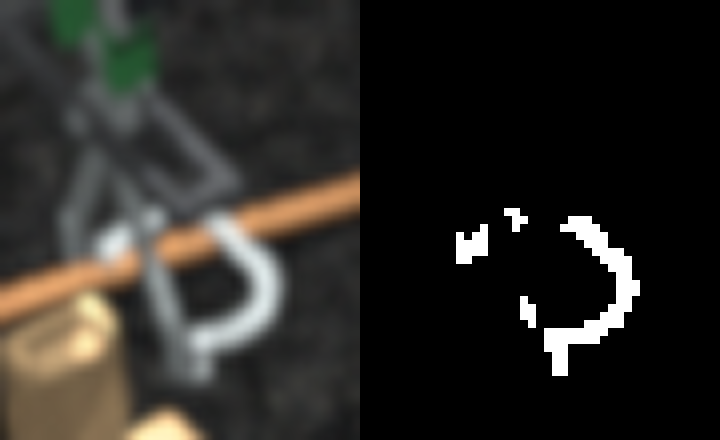

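The depth image puts the ring's top face at z ≈ 170.8, so its origin is ≈ 169.3 and it sits 139 mm below the TCP. That agrees with the lift reckoning. Now I'll carry it over the spindle.

```bash
python3 -m crank '[20,2,-10,0,0, 20,3,-20,0,0, 20,5,-29,0,0, 20,5,-30,0,0, 20,5,-30,0,0, 20,5,-30,0,0, 20,5,-30,0,0, 20,5,-30,0,0]' 60
python3 -m crank '[20,5,-30,0,0, 20,5,-30,0,0, 20,5,-30,0,0, 20,5,-30,0,0, 20,5,-20,0,0, 20,3,-10,0,0, 20,3,-4,0,0, 20,0,0,0,0]'
python3 -m crank '[20,0,0,-0,0, 20,0,0,10,0, 20,0,0,15,0, 20,0,0,10,0, 20,0,0,5,0, 20,0,0,0,0]'
python3 - <<'E'
from h import *
from station import telemetry,capture
o=telemetry.get_obs();print(o["tcp_pos"],o["orientation"],o["wrist_force"],o["moment"],o["opening"]*85.4,o["joint_pos"])
print(rows(o["tcp_pos"],191.7,(456.3,-148.1,254),191.7))
c=capture("scene");np.savez("scene8.npz",**c)
cv2.imwrite("pics/s8.png",cv2.resize(c["image"][270:400,290:430,::-1],None,fx=4.5,fy=4.5,interpolation=cv2.INTER_CUBIC))
c=capture("top");np.savez("top8.npz",**c)
cv2.imwrite("pics/t8.png",cv2.resize(c["image"][190:310,360:510,::-1],None,fx=4,fy=4,interpolation=cv2.INTER_CUBIC))
E
```

```text
time: 11.1
tcp_pos: [449.1, 5.2, 307.0]
orientation: [-180.0, -0.1, -168.3]
wrist_force: [1.3, -0.1, -2.1]
opening: 0.391
time: 11.77
tcp_pos: [449.6, -150.9, 307.0]
orientation: [180.0, -0.1, -168.5]
wrist_force: [0.4, 0.0, -2.2]
opening: 0.385
time: 12.27
tcp_pos: [450.0, -148.8, 266.1]
orientation: [179.9, -0.2, -168.2]
wrist_force: [-1.1, -0.2, -3.4]
opening: 0.385
[ 450.04806966 -148.77892738  266.14245616] [ 1.79940238e+02 -1.59883066e-01 -1.68249481e+02] [-1.13399828 -0.15865568 -3.36653311] [0.03364686 0.04568578 0.0136797 ] 32.87354692367232 [ -7.13868887  11.3195307   22.95173467 112.67284823  -5.20315325
  57.16112232 120.00211893]
[-6.26 -0.6  12.14 -0.  ]
```

View pics/s8.png

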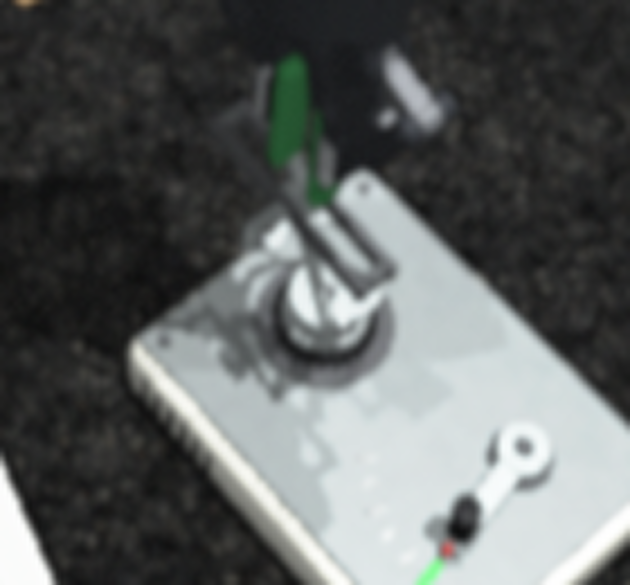

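View pics/t8.png

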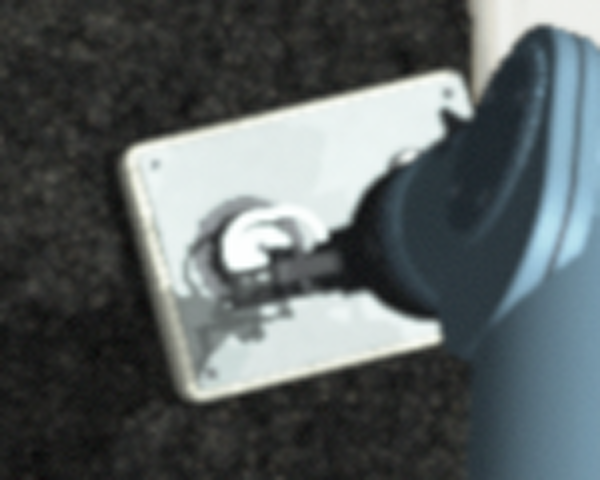

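From this side the guard hides the ring in the scene view, at crop (330,280). The fit works at any yaw, so I'll turn the pliers about the vertical until the ring's closed back faces the scene camera and measure there.

```bash
python3 -m crank '[20,0,0,0,3, 20,0,0,0,6, 20,0,0,0,6, 20,0,0,0,6, 20,0,0,0,6, 20,0,0,0,6, 20,0,0,0,6, 20,0,0,0,6]' 60
python3 -m crank '[20,0,0,0,6, 20,0,0,0,6, 20,0,0,0,6, 20,0,0,0,6, 20,0,0,0,6, 20,0,0,0,6, 20,0,0,0,6, 20,0,0,0,6]'
python3 -m crank '[20,0,0,0,6, 20,0,0,0,6, 20,0,0,0,6, 20,0,0,0,6, 20,0,0,0,6, 20,0,0,0,6, 20,0,0,0,4, 20,0,0,0,0]'
python3 - <<'E'
from h import *
from station import telemetry,capture
o=telemetry.get_obs();print(o["tcp_pos"],o["orientation"],o["wrist_force"],o["moment"],o["opening"]*85.4,o["joint_pos"])
yw=o["orientation"][2];print(rows(o["tcp_pos"],yw,(485.8,-128.5,266),55))
E
```

```text
time: 13.03
tcp_pos: [451.5, -149.6, 268.4]
orientation: [180.0, 0.1, 146.4]
wrist_force: [0.1, 0.8, -2.4]
opening: 0.387
time: 13.7
tcp_pos: [451.6, -149.6, 268.4]
orientation: [179.9, 0.0, 98.4]
wrist_force: [-0.7, 0.0, -2.1]
opening: 0.387
time: 14.37
tcp_pos: [451.5, -149.5, 268.3]
orientation: [179.9, -0.0, 58.6]
wrist_force: [0.2, 0.3, -2.0]
opening: 0.386
[ 451.53412944 -149.49129213  268.32760834] [ 1.79932424e+02 -4.14228166e-02  5.85767817e+01] [ 0.17524948  0.31985426 -2.00210712] [0.02023676 0.03727295 0.00276647] 32.9787010196628 [-24.3892075   13.13772801  43.7192048  113.28770618 -10.76178275
  57.52355401  -7.03639125]
[35.78 18.3   2.33  3.58]
```

```bash
python3 -m crank '[20,6,3,0,0, 20,10,5,0,0, 20,10,5,0,0, 20,6,3,5,0, 20,3.8,1.2,5,0, 20,0,0,3,0, 20,0,0,0,0, 20,0,0,0,0]' 60
python3 - <<'E'
from h import *
from station import telemetry,capture
o=telemetry.get_obs();print(o["tcp_pos"],o["orientation"],o["wrist_force"],o["moment"],o["opening"]*85.4,o["joint_pos"])
c=capture("scene");np.savez("scene9.npz",**c)
cv2.imwrite("pics/s9.png",cv2.resize(c["image"][270:400,290:430,::-1],None,fx=4.5,fy=4.5,interpolation=cv2.INTER_CUBIC))
c=capture("top");np.savez("top9.npz",**c)
cv2.imwrite("pics/t9.png",cv2.resize(c["image"][190:310,360:510,::-1],None,fx=4,fy=4,interpolation=cv2.INTER_CUBIC))
E
```

```text
time: 15.03
tcp_pos: [483.6, -128.3, 254.2]
orientation: [-179.9, 0.0, 58.7]
wrist_force: [0.4, 0.6, -2.0]
opening: 0.386
[ 483.59594968 -128.27781206  254.23481379] [-1.79944927e+02  4.93570682e-02  5.86615379e+01] [ 0.37185656  0.55155234 -1.96018401] [-0.00895851  0.05233417  0.01762721] 32.98567677567534 [-24.66942513  17.43814459  41.96913767 110.79979049 -13.80183866
  56.89477149  -7.71985234]
```

View pics/s9.png

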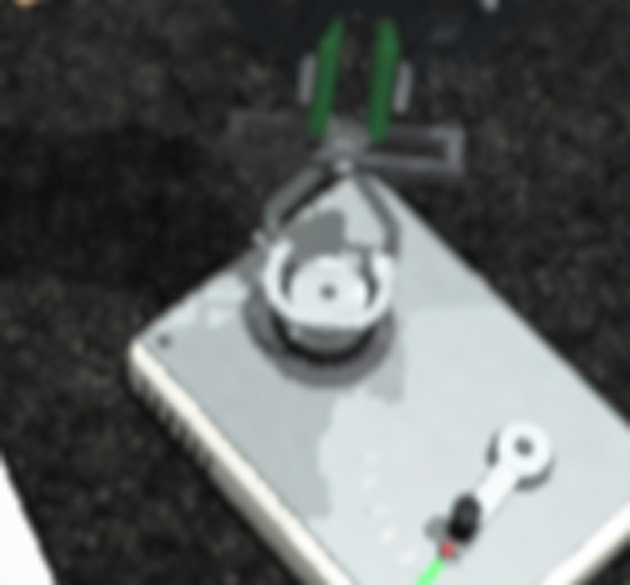

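View pics/t9.png

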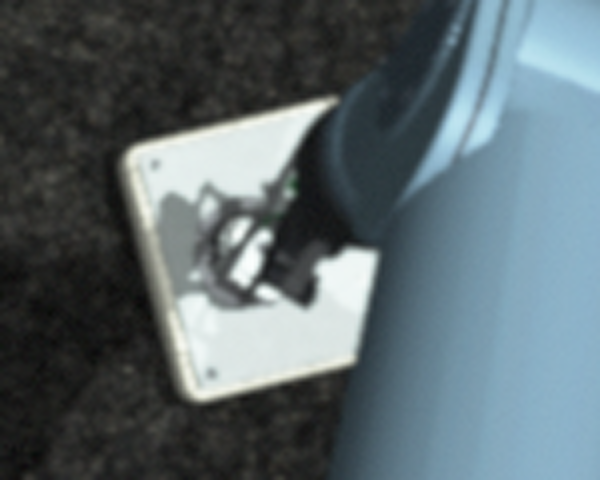

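This is a clear view: the open ring is at crop (328,285) with the spindle head's dark centre dot at (327,292) seen through it. I'll zoom in to measure.

Run:
```python
from h import *
S=load("scene",9)
cv2.imwrite("pics/s9z.png",cv2.resize(S["image"][315:355,340:390,::-1],None,fx=15,fy=15,interpolation=cv2.INTER_CUBIC))
# ring z by depth
Z=S["range_z"];K,R,t=cam(S);v,u=np.mgrid[:480,:640]
P=(np.stack([u,v,np.ones_like(u)],-1)@np.linalg.inv(K).T*Z[...,None]-t)@R
m=(P[...,2]>103)&(P[...,2]<125)&(np.hypot(P[...,0]-475,P[...,1]+144)<38)
im=S["image"].astype(int)
mm=m&(im.min(-1)>150);print(mm.sum(),np.median(P[mm],0),P[mm].mean(0))
for row in range(318,350): print(row,''.join('%4d'%(P[row,c,2]) for c in range(345,382)))
```

```text
167 [ 463.1246681  -155.95479884  116.62848174] [ 469.00687973 -153.44995137  116.54285377]
318    0   4  -2   0 130 133 133   5   0  -2  53  63  59  60  57  60  64  57  64  65  58  59  64  58  60  631040  58  63 144 146 151 149  63  62  58  60
319    1   1   0   0 128 132 130   0  -1  54  59  58  58  62  58  63  61  60  61  62  63  59  61  62  64  61  63  62  62  61 145 143 145 140  61  62  59
320    2   0   1   2 126 126 123   3  63  62  57  57  59  61  61  64  60  58  61  59  60  60  62  60  60  62  61  59  63  64 140 143 141 139 135  59  60
321    0   0 118 118 120 121 116  60  61  60  61  61  60  62  58  60  62  58  60  58  63  61  61  59  59  57  58  61  59  59  64 136 134 134 132  61  63
322    2   1 117 118 114 118 118 115  59  62  58  63  60  63  61  61  65  63  60  61  62  61  59  58  63  59  60  59  61  59  60 126 132 128  61  59  60
323    1   0   3 116 119 119 116 118 117  61  60  60  63  59  60  60  60  59  59  63  60  63  59  59  62  60  58  60  59  60 114 125 123 123  61  60  59
324    4   2  48  62 118 115 115 115 115 118  63  62  58  61  63  60  60  60  62  63  59  
[... 3187 characters left out ...]
  73  75  73  75  72  76  74  76  77  70  72  73  70  60  63  63  63  62  60  59  63  58
346   60  59  63  59  61  63  61  59  67  71  70  72  74  72  74  75  73  74  72  77  73  76  72  77  71  69  71  63  63  60  61  62  58  60  62  62  61
347   62  61  60  61  61  64  61  61  66  66  73  68  73  73  76  75  73  70  76  72  72  71  72  70  73  73  62  64  64  61  63  61  61  62  63  64  62
348   63  61  58  62  63  64  61  62  63  61  65  70  68  72  69  70  73  69  72  71  69  72  74  67  69  68  61  61  65  62  63  62  60  62  62  62  61
349   61  65  61  64  63  61  59  60  62  60  62  62  66  69  72  69  71  72  69  71  72  63  68  59  64  63  60  61  62  62  62  58  60  59  59  57  59
```

View pics/s9z.png

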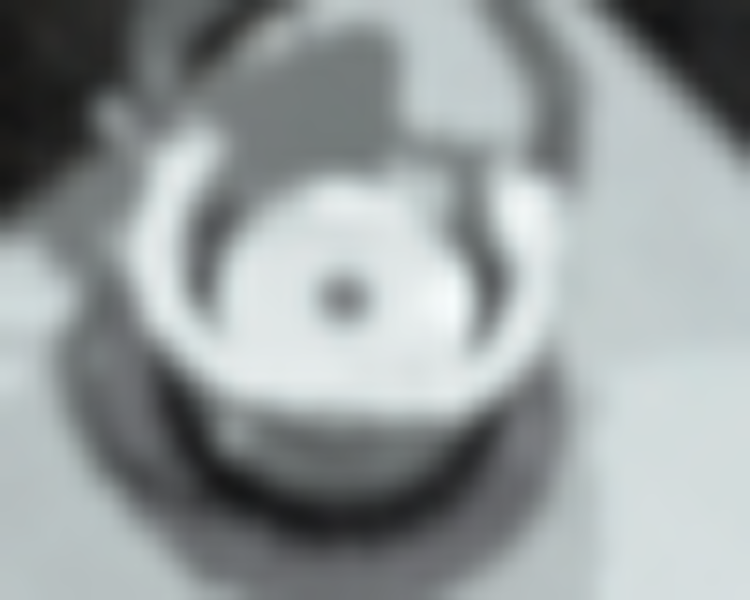

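The depth image separates the ring (z ≈ 116) cleanly from the head (94), so I'll fit circles to both from this one camera.

```bash
cat > fit.py <<'E'
from h import *
from scipy.optimize import least_squares
v,u=np.mgrid[:480,:640]
def pts(S):
    K,R,t=cam(S);return (np.stack([u,v,np.ones_like(u)],-1)@np.linalg.inv(K).T*S["range_z"][...,None]-t)@R
def plane(S,uu,vv,z): return np.array([ray(S,a,b,z)[:2] for a,b in zip(uu,vv)])
def circ(q):
    r=least_squares(lambda p:np.hypot(q[:,0]-p[0],q[:,1]-p[1])-p[2],[*q.mean(0),28],loss="soft_l1");return r.x,np.abs(r.fun).mean()
def ringfit(S,c0,zlo,zhi,rmax=34):
    P=pts(S);m=(P[...,2]>zlo)&(P[...,2]<zhi)&(np.hypot(P[...,0]-c0[0],P[...,1]-c0[1])<rmax)
    n,l,st,_=cv2.connectedComponentsWithStats(m.astype(np.uint8),connectivity=8);k=1+np.argmax(st[1:,4]);m=l==k
    zt=P[m][:,2].mean();q=plane(S,u[m],v[m],zt);c,e=circ(q)
    # tilt: plane fit
    A=np.c_[P[m][:,:2]-c[:2],np.ones(m.sum())];co=np.linalg.lstsq(A,P[m][:,2],rcond=None)[0]
    # inner/outer boundary pixels
    return m,zt,q,c,e,co
E
python3 - <<'E'
from fit import *
for k in (0,3):
    S=load("scene",k);P=pts(S)
    m=(P[...,2]>90.5)&(P[...,2]<99)&(np.hypot(P[...,0]-475,P[...,1]+144)<30)
    im=S["image"].astype(int)
    q=plane(S,u[m],v[m],94);print(k,"disc centroid",q.mean(0),m.sum(),"equiv r",np.sqrt(4*q.var(0)))
    d=S["image"][...,0].astype(float)[330:341,357:369];
for k in (0,3,9):
    S=load("scene",k);g=S["image"].mean(-1);uu,vv=(363,335)
    w=g[vv-3:vv+4,uu-3:uu+4];w=np.clip(np.median(w)-8-w,0,None);a,b=np.mgrid[vv-3:vv+4,uu-3:uu+4];c=((w*b).sum()/w.sum(),(w*a).sum()/w.sum());print(k,"dot",c,ray(S,*c,94))
S=load("scene",9);m,zt,q,c,e,co=ringfit(S,(475,-144),110,121.5)
print("ring",m.sum(),zt,c,e,"tilt deg",np.degrees(co[:2]))
r=np.hypot(*(q-c[:2]).T);a=np.degrees(np.arctan2(*(q-c[:2]).T[::-1]))
for lo in range(-180,180,20):
    s=(a>=lo)&(a<lo+20)
    if s.sum(): print(lo,s.sum(),r[s].min().round(1),r[s].mean().round(1),r[s].max().round(1))
E
```

```text
0 disc centroid [ 474.11485256 -144.02197568] 217 equiv r [19.74350922 19.73206236]
3 disc centroid [ 473.97455465 -144.52506831] 219 equiv r [19.37696479 20.35659853]
0 dot (np.float64(362.4658210007047), np.float64(334.40169133192387)) [ 474.44901799 -143.97195824   94.        ]
3 dot (np.float64(362.46163682864454), np.float64(334.4092071611254)) [ 474.43176995 -143.98433127   94.        ]
9 dot (np.float64(362.4695298897273), np.float64(334.42309924550204)) [ 474.43169443 -144.02210165   94.        ]
ring 181 116.65922197903828 [ 473.98229886 -143.18526263   28.61103321] 2.239613625817875 tilt deg [0.14927983 1.21252791]
-180 12 27.1 29.9 32.8
-160 14 25.7 29.2 32.5
-140 14 23.1 26.6 30.1
-120 14 23.0 27.3 31.0
-100 14 26.1 29.3 32.3
-80 15 26.6 30.0 32.8
-60 12 25.7 29.0 32.3
-40 13 22.7 26.8 29.5
-20 21 22.6 28.8 35.1
0 3 25.8 29.7 32.3
100 5 23.1 28.6 32.8
120 17 22.9 28.2 33.2
140 13 23.9 27.5 30.5
160 14 26.4 29.5 32.7
```

```bash
cat >> fit.py <<'E'
def report(k,zlo,zhi,c0=(474.4,-144),vmin=326,pyaw=-121.4):
    S=load("scene",k);P=pts(S);m,zt,q,c,e,co=ringfit(S,c0,zlo,zhi)
    mm=m&(v>=vmin);A=np.c_[P[mm][:,:2]-c[:2],np.ones(mm.sum())];co=np.linalg.lstsq(A,P[mm][:,2],rcond=None)[0]
    zt=P[mm][:,2].mean();X=np.array([np.cos(np.radians(pyaw)),np.sin(np.radians(pyaw))]);Y=np.array([-X[1],X[0]])
    print("n",mm.sum(),"ztop",zt.round(2),"tilt along pliers x,y deg",np.degrees(co[:2]@X).round(2),np.degrees(co[:2]@Y).round(2))
    q=plane(S,u[mm],v[mm],zt);d=q-np.array(c0)
    a=np.degrees(np.arctan2(d@Y,d@X));r=np.hypot(*d.T)
    # radial profile about spindle axis: inner edge & mid
    for lo in range(-130,130,20):
        s=(a>=lo)&(a<lo+20)
        if s.sum()>3: print(lo+10,s.sum(),"inner %.1f mean %.1f outer %.1f"%(np.sort(r[s])[:2].mean(),r[s].mean(),np.sort(r[s])[-2:].mean()))
    return S,P,mm,zt,q
E
python3 - <<'E'
from fit import *
S=load("scene",3);P=pts(S);m=(P[...,2]>90)&(P[...,2]<99)&(np.hypot(P[...,0]-474,P[...,1]+144)<17);print("head z by depth",P[m][:,2].mean(),m.sum())
print("plate z", P[345:352,385:395,2].mean())
report(9,110,121.5,c0=(474.0,-143.2))
print();report(9,110,121.5,c0=(474.4,-144.0))
E
```

```text
head z by depth 94.94185116860504 162
plate z 74.78724889098423
n 154 ztop 116.52 tilt along pliers x,y deg -0.76 -0.84
-100 11 inner 23.5 mean 26.6 outer 29.9
-80 12 inner 26.1 mean 28.6 outer 31.0
-60 13 inner 27.1 mean 30.0 outer 32.8
-40 14 inner 26.5 mean 29.6 outer 32.4
-20 13 inner 24.4 mean 28.0 outer 31.1
0 15 inner 22.9 mean 26.0 outer 29.3
20 14 inner 25.7 mean 28.9 outer 31.9
40 14 inner 26.3 mean 29.4 outer 32.5
60 13 inner 27.0 mean 30.0 outer 32.7
80 13 inner 25.0 mean 27.9 outer 30.9
100 15 inner 22.9 mean 27.2 outer 31.4
120 7 inner 23.2 mean 27.3 outer 32.1

n 154 ztop 116.52 tilt along pliers x,y deg -0.76 -0.84
-100 11 inner 24.3 mean 27.4 outer 30.7
-80 12 inner 26.8 mean 29.2 outer 31.6
-60 15 inner 27.3 mean 30.4 outer 33.2
-40 14 inner 26.6 mean 29.7 outer 32.4
-20 13 inner 24.1 mean 27.5 outer 30.3
0 13 inner 22.4 mean 25.3 outer 28.6
20 14 inner 25.0 mean 28.2 outer 31.1
40 14 inner 25.4 mean 28.5 outer 31.6
60 13 inner 26.1 mean 29.1 outer 31.8
80 12 inner 24.2 mean 27.0 outer 30.0
100 14 inner 22.3 mean 26.7 outer 30.8
120 9 inner 22.7 mean 26.7 outer 31.6
```

The ring needs to move (+0.1, −1.2) mm in x, y and go down about 35.5 mm. I'll correct sideways and descend to just above the head first, then re-measure.

```bash
python3 -m crank '[20,-0.5,0.35,3,0, 20,-0.5,0.35,4,0, 20,0,0,4,0, 20,0,0,3,0, 20,0,0,0,0, 20,0,0,0,0, 20,0,0,0,0]' 60
python3 - <<'E'
from station import telemetry,capture
import numpy as np
o=telemetry.get_obs();print(o["tcp_pos"],o["orientation"],o["wrist_force"],o["moment"],o["opening"]*85.4)
c=capture("scene");np.savez("scene10.npz",**c)
from fit import *
cv2.imwrite("pics/s10.png",cv2.resize(c["image"][315:355,340:390,::-1],None,fx=15,fy=15,interpolation=cv2.INTER_CUBIC))
m,zt,q,cc,e,co=ringfit(load("scene",10),(474,-144),97.8,109)
print(m.sum(),zt,cc,e)
cz=np.array([ray(load("scene",10),*proj(load("scene",10),(cc[0],cc[1],zt))[0],zt-.94)[:2]]);print("corrected centre",cz)
S,P,mm,zt,q=report(10,97.8,109,c0=tuple(cc[:2]))
E
```

```text
time: 15.72
tcp_pos: [484.4, -129.2, 240.7]
orientation: [180.0, 0.0, 58.7]
wrist_force: [-0.5, 0.2, -2.3]
opening: 0.385
[ 484.3821685  -129.19266068  240.70580296] [1.79994394e+02 3.46220923e-03 5.86899799e+01] [-0.45281445  0.16415224 -2.27102066] [-0.00187974  0.05480644  0.04739067] 32.88932532111661
170 103.57531709662058 [ 474.65266321 -144.2559888    28.58706766] 2.2118198618623985
corrected centre [[ 474.9345351  -143.85815105]]
n 168 ztop 103.56 tilt along pliers x,y deg -0.45 0.0
-120 11 inner 23.0 mean 27.7 outer 33.4
-100 15 inner 23.0 mean 27.3 outer 32.4
-80 11 inner 26.5 mean 28.9 outer 31.5
-60 10 inner 27.6 mean 29.7 outer 31.8
-40 15 inner 26.0 mean 29.6 outer 32.6
-20 13 inner 24.6 mean 27.9 outer 30.8
0 13 inner 23.0 mean 25.8 outer 28.6
20 13 inner 25.8 mean 28.7 outer 31.3
40 14 inner 26.3 mean 29.5 outer 32.5
60 13 inner 27.0 mean 30.0 outer 32.8
80 11 inner 25.6 mean 28.4 outer 30.9
100 14 inner 23.9 mean 27.5 outer 31.4
120 15 inner 23.2 mean 29.4 outer 34.7
```

View pics/s10.png

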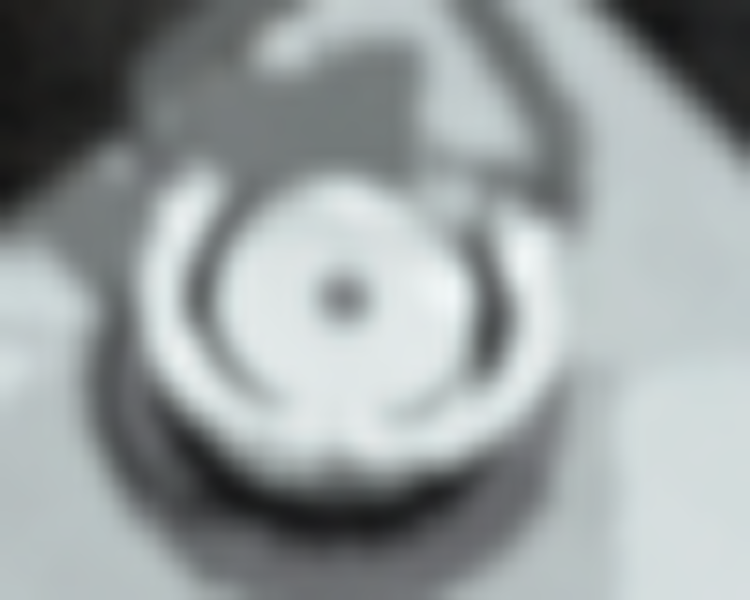

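The ring sits about 8.6 mm above the head top and is about 0.5 mm off to +x. I'll trim that and enter slowly, watching the force.

```bash
python3 -m crank '[20,-0.3,-0.35,0,0, 20,0,0,1.5,0, 20,0,0,2,0, 20,0,0,2,0, 20,0,0,2,0, 20,0,0,0,0, 20,0,0,0,0]' 60
python3 - <<'E'
from station import telemetry,capture
import numpy as np
o=telemetry.get_obs();print(o["tcp_pos"],o["orientation"],o["wrist_force"],o["moment"],o["opening"]*85.4)
c=capture("scene");np.savez("scene11.npz",**c)
from fit import *
cv2.imwrite("pics/s11.png",cv2.resize(c["image"][315:355,340:390,::-1],None,fx=15,fy=15,interpolation=cv2.INTER_CUBIC))
E
```

```text
time: 16.35
tcp_pos: [483.8, -129.2, 233.0]
orientation: [-180.0, 0.0, 58.7]
wrist_force: [0.0, 0.1, -2.7]
opening: 0.382
[ 483.75194862 -129.21846477  232.98010181] [-1.79983135e+02  1.42527722e-02  5.86905901e+01] [ 0.04584268  0.11769698 -2.70517642] [-0.01021007  0.05028556  0.03269877] 32.6520328377517
```

View pics/s11.png

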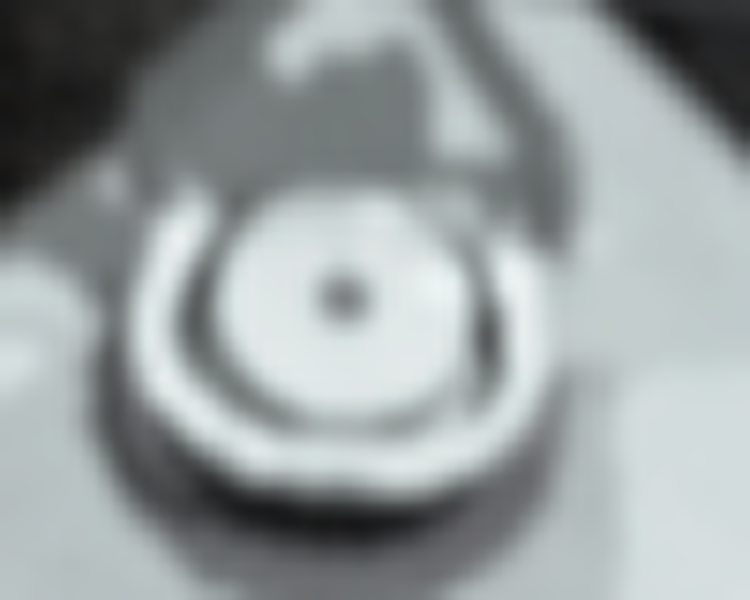

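The ring is now about level with the head top. The wrist force is unchanged (weight only), and a dark gap shows all round the visible sides. I'll measure that gap by radial profiles in the plane z = 94.

```bash
cat >> fit.py <<'E'
def profile(k,z,c0=(474.4,-144.0),pyaw=-121.3,angs=range(-110,111,20),r=np.arange(14,36,1.)):
    S=load("scene",k);g=S["image"].mean(-1).astype(np.float32)
    for a in angs:
        t=np.radians(a+pyaw);X=np.c_[c0[0]+r*np.cos(t),c0[1]+r*np.sin(t),np.full(len(r),z)]
        p=proj(S,X).astype(np.float32);val=cv2.remap(g,p[:,0].reshape(1,-1),p[:,1].reshape(1,-1),cv2.INTER_CUBIC)[0]
        print("%5d"%a,' '.join('%3d'%x for x in val))
E
python3 - <<'E'
from fit import *
print("r    ",' '.join('%3d'%x for x in np.arange(14,36)))
profile(11,94)
E
```

```text
r      14  15  16  17  18  19  20  21  22  23  24  25  26  27  28  29  30  31  32  33  34  35
 -110 225 224 215 201 181 154 137 139 157 183 208 222 229 228 216 198 181 156 141 131 127 130
  -90 229 227 225 209 186 154 120 101 103 127 165 194 219 229 224 213 193 166 144 122 113 110
  -70 230 229 226 219 198 176 146 118 100  92 100 126 155 187 210 223 229 221 198 170 135 108
  -50 230 229 225 217 202 179 158 135 123 123 134 153 175 199 214 224 227 219 198 171 144 119
  -30 229 229 228 219 203 183 160 140 131 137 153 174 197 215 221 218 208 189 160 131 101  70
  -10 229 228 227 219 207 193 179 170 171 180 195 209 217 216 210 193 168 144 110  83  58  36
   10 228 228 224 215 205 192 180 175 179 190 203 214 219 218 207 189 170 138 114  82  57  39
   30 229 227 226 222 208 191 175 161 159 167 182 199 215 224 226 224 217 195 171 140 106  85
   50 231 231 229 226 218 204 190 183 182 181 178 175 181 193 205 215 217 211 193 170 150 130
   70 229 230 227 223 214 191 171 146 120 107 114 135 169 196 218 228 223 209 189 167 153 149
   90 234 232 232 219 195 168 133 114 118 142 180 207 227 234 229 222 214 206 202 200 200 201
  110 238 236 231 224 202 175 155 150 163 185 207 224 228 222 211 195 178 164 153 146 147 157
```

The gap is even: its darkest point lies at r ≈ 21.2 at the back and 21.2–21.3 at both sides, and the head edge is at 19.5. So the ring is centred to within a few tenths of a millimetre. I'll go on down in small rows.

```bash
python3 -m crank '[20,0,0,1.5,0, 20,0,0,1.5,0, 20,0,0,1.5,0, 20,0,0,1.5,0, 20,0,0,0,0, 20,0,0,0,0]' 60
python3 -m crank '[20,0,0,1.5,0, 20,0,0,1.5,0, 20,0,0,1.5,0, 20,0,0,1.5,0, 20,0,0,0,0, 20,0,0,0,0]'
python3 - <<'E'
from station import telemetry,capture
import numpy as np
o=telemetry.get_obs();print(o["tcp_pos"],o["orientation"],o["wrist_force"],o["moment"],o["opening"]*85.4)
c=capture("scene");np.savez("scene12.npz",**c)
from fit import *
cv2.imwrite("pics/s12.png",cv2.resize(c["image"][315:355,340:390,::-1],None,fx=15,fy=15,interpolation=cv2.INTER_CUBIC))
P=pts(load("scene",12))
for row in range(328,354): print(row,''.join('%4d'%(P[row,c,2]) for c in range(345,382)))
E
```

```text
time: 16.9
tcp_pos: [483.8, -129.2, 227.1]
orientation: [-180.0, 0.0, 58.7]
wrist_force: [0.1, -0.9, -3.2]
opening: 0.385
time: 17.4
tcp_pos: [483.8, -129.2, 221.1]
orientation: [-180.0, 0.0, 58.7]
wrist_force: [-0.1, 0.2, -2.7]
opening: 0.386
[ 483.79649266 -129.2239445   221.05763003] [-1.79990424e+02  8.75614371e-03  5.86917447e+01] [-0.09974682  0.19607468 -2.67763319] [0.02788903 0.05101483 0.04718625] 32.99278725020678
328   59  58  60  86  86  88  84  61  58  62  60  63  62  95  95  93  94  94  94  93  92  93  94  60  60  61  59  59  60  63 104 106 106  98  62  60  61
329   62  61  86  84  84  82  83  59  64  64  63  93  94  94  93  96  94  94  94  95  93  95  96  93  61  60  62  61  58  62 101  99 101  59  63  60  61
330   62  59  83  84  83  87  85  85  58  61  64  93  91  92  93  93  92  95  93  92  96  94  94  96  97  62  61  64  59  63  88  90  92  60  60  60  60
331   61  61  60  83  84  86  84  83  86  71  95  93  95  93  94  95  94  95  94  93  93  94  94  93  95  62  61  60  61  84  85  89  85  84  61  60  59
332   61  62  60  64  85  85  82  84  80  73  92  95  96  9
[... 2606 characters left out ...]
  67  69  71  68  80  81  81  77  64  61  62  60  61  66  59  60  62  62  62  59  62  59
350   62  60  59  65  61  64  61  61  60  63  63  63  63  66  65  64  73  62  63  69  64  61  61  61  61  64  59  62  65  61  62  60  58  63  60  60  61
351   59  62  62  63  60  60  60  60  67  59  59  63  63  59  61  60  64  59  63  661040  59  61  61  62  60  62  61  63  62  57  62  65  58  62  62  60
352   58  59  57  60  62  61  60  62  61  61  62  63  63  60  62  60  61  62  63  60  62  61  60  64  63  64  64  63  60  63  60  61  61  63  62  63  60
353   60  60  60  62  61  58  60  58  61  60  60  61  62  62  58  63  63  63  59  62  63  62  61  59  60  58  61  61  61  61  58  62  61  59  64  61  59
```

View pics/s12.png

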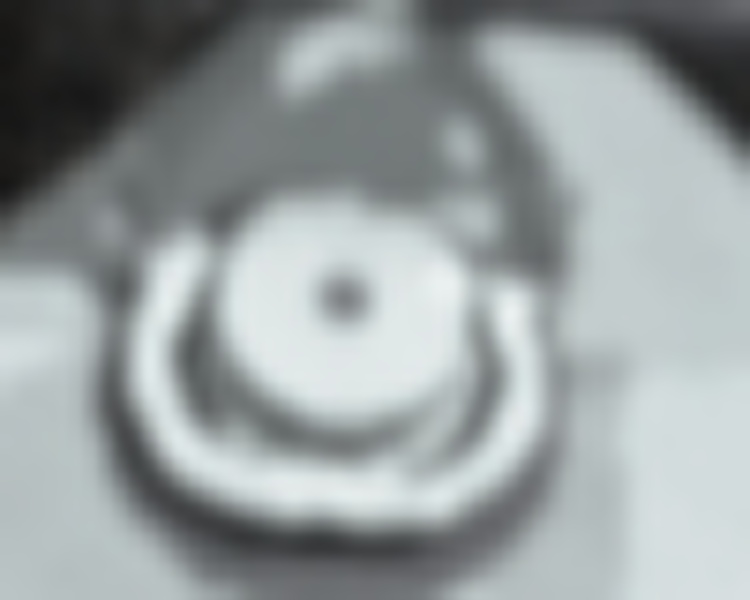

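```bash
cat >> fit.py <<'E'
def lowfit(k,zlo,zhi,c0=(474.4,-144.0),zb=.94,pyaw=-121.3):
    S=load("scene",k);P=pts(S);zm=(zlo+zhi)/2
    q=np.stack([*plane(S,u.ravel()[0:0],v.ravel()[0:0],zm)]) if 0 else None
    w=np.zeros(u.shape,bool);w[320:356,340:392]=1;w&=(P[...,2]>zlo)&(P[...,2]<zhi)
    zt=P[w][:,2].mean();q=plane(S,u[w],v[w],zt-zb)
    t=np.radians(pyaw);X=np.array([np.cos(t),np.sin(t)]);Y=np.array([-X[1],X[0]]);d=q-c0;r=np.hypot(*d.T);a=np.degrees(np.arctan2(d@Y,d@X))
    s=(r>21.3)&(r<35)&(abs(a)<115);zt=P[w][s][:,2].mean();q=plane(S,u[w][s],v[w][s],zt-zb);d=q-c0;r=np.hypot(*d.T);a=np.degrees(np.arctan2(d@Y,d@X))
    c,e=circ(q);co=np.linalg.lstsq(np.c_[q-c[:2],np.ones(len(q))],P[w][s][:,2],rcond=None)[0]
    print("n",s.sum(),"origin z",(zt-zb-1.5).round(2),"centre",c.round(2),"off along X,Y",((c[:2]-c0)@X).round(2),((c[:2]-c0)@Y).round(2),"tilt",np.degrees([co[:2]@X,co[:2]@Y]).round(2))
    for lo in range(0,110,20):
        o=[]
        for sg in (-1,1):
            k_=(a*sg>=lo)&(a*sg<lo+20);o.append("%d: in %.1f mean %.1f out %.1f"%(sg*(lo+10),np.sort(r[k_])[:2].mean(),r[k_].mean(),np.sort(r[k_])[-2:].mean()))
        print("  ",o)
E
python3 - <<'E'
from fit import *
lowfit(9,111,121.5);lowfit(10,98.5,108.5);lowfit(12,78.5,88.5)
E
```

```text
n 160 origin z 114.16 centre [ 474.12 -142.89   28.48] off along X,Y -0.8 -0.82 tilt [-1.   -0.73]
   ['-10: in 22.4 mean 25.7 out 29.0', '10: in 21.9 mean 25.9 out 29.5']
   ['-30: in 25.3 mean 28.4 out 31.4', '30: in 25.1 mean 28.1 out 31.0']
   ['-50: in 27.1 mean 29.9 out 32.6', '50: in 26.1 mean 29.0 out 31.7']
   ['-70: in 26.9 mean 29.9 out 32.6', '70: in 25.1 mean 27.9 out 30.8']
   ['-90: in 25.7 mean 28.6 out 31.2', '90: in 24.1 mean 26.6 out 28.8']
   ['-110: in 24.4 mean 29.1 out 34.5', '110: in 22.5 mean 27.7 out 34.0']
n 151 origin z 101.04 centre [ 474.99 -143.89   28.59] off along X,Y -0.4 0.44 tilt [-0.43 -0.09]
   ['-10: in 23.0 mean 26.2 out 29.4', '10: in 22.7 mean 26.5 out 30.1']
   ['-30: in 25.3 mean 28.4 out 31.4', '30: in 26.1 mean 29.0 out 31.8']
   ['-50: in 27.0 mean 29.7 out 32.0', '50: in 27.3 mean 30.2 out 32.9']
   ['-70: in 26.5 mean 28.8 out 31.1', '70: in 26.8 mean 29.5 out 32.1']
   ['-90: in 24.3 mean 27.2 out 29.8', '90: in 25.2 mean 27.9 out 30.1']
   ['-110: in 22.8 mean 28.2 out 33.7', '110: in 24.0 mean 28.9 out 33.4']
n 147 origin z 81.05 centre [ 474.61 -143.67   28.59] off along X,Y -0.39 0.01 tilt [-0.97 -0.17]
   ['-10: in 23.1 mean 26.4 out 29.8', '10: in 22.6 mean 26.7 out 30.4']
   ['-30: in 25.5 mean 28.6 out 31.5', '30: in 25.8 mean 28.4 out 31.3']
   ['-50: in 26.2 mean 29.4 out 32.4', '50: in 27.6 mean 30.1 out 32.5']
   ['-70: in 27.2 mean 29.6 out 32.4', '70: in 26.6 mean 29.2 out 31.6']
   ['-90: in 25.3 mean 27.7 out 29.9', '90: in 24.6 mean 27.7 out 29.5']
   ['-110: in 23.6 mean 28.7 out 34.2', '110: in 23.4 mean 28.0 out 33.0']
```

Laterally the ring is centred (0.0 mm), and along the pliers' x it is within 0.4 mm. The ring is at z ≈ 81–82, so I'll go down the last 2.8 mm.

```bash
python3 -m crank '[20,0,0,0.7,0, 20,0,0,0.7,0, 20,0,0,0.7,0, 20,0,0,0.7,0, 20,0,0,0,0, 20,0,0,0,0, 20,0,0,0,0, 20,0,0,0,0]' 60
python3 - <<'E'
from station import telemetry,capture
import numpy as np
o=telemetry.get_obs();print(o["tcp_pos"],o["orientation"],o["wrist_force"],o["moment"],o["opening"]*85.4)
from fit import *
for k in (13,14,15):
    c=capture("scene");np.savez(f"scene{k}.npz",**c);lowfit(k,75.9,87)
cv2.imwrite("pics/s13.png",cv2.resize(c["image"][270:400,290:430,::-1],None,fx=4.5,fy=4.5,interpolation=cv2.INTER_CUBIC))
cv2.imwrite("pics/s13z.png",cv2.resize(c["image"][315:355,340:390,::-1],None,fx=15,fy=15,interpolation=cv2.INTER_CUBIC))
cv2.imwrite("pics/s13f.png",c["image"][:,:,::-1])
P=np.array([527.7,-248.9]);S=load("scene",13);im=S["image"].astype(int);r_,g,b=im[...,0],im[...,1],im[...,2]
sub=np.zeros(r_.shape,bool);sub[360:410,360:410]=1
for n,m,z in(("red",r_-np.maximum(g,b),70),("green",g-np.maximum(r_,b),60)):
    w=np.where(sub&(m>40),m,0).astype(float);X=ray(S,(w*u).sum()/w.sum(),(w*v).sum()/w.sum(),z);d=X[:2]-P;print(n,np.degrees(np.arctan2(d[1],d[0]))%360)
E
```

```text
time: 18.12
tcp_pos: [483.9, -129.2, 218.4]
orientation: [180.0, -0.0, 58.7]
wrist_force: [-0.0, -0.3, -2.1]
opening: 0.387
[ 483.89053296 -129.24451097  218.40579275] [ 1.79994737e+02 -2.33597750e-03  5.86907093e+01] [-0.00962297 -0.3341741  -2.07892261] [0.01327999 0.0196617  0.00498858] 33.07419660251428
n 149 origin z 78.54 centre [ 474.61 -144.     28.24] off along X,Y -0.1 0.18 tilt [-0.89  0.33]
   ['-10: in 21.9 mean 26.2 out 29.5', '10: in 21.6 mean 25.7 out 28.9']
   ['-30: in 25.4 mean 28.6 out 31.7', '30: in 26.2 mean 29.0 out 31.4']
   ['-50: in 22.9 mean 28.8 out 32.3', '50: in 27.0 mean 29.7 out 32.1']
   ['-70: in 26.7 mean 29.2 out 31.8', '70: in 26.4 mean 29.1 out 31.3']
   ['-90: in 23.1 mean 27.0 out 29.9', '90: in 24.9 mean 27.4 out 29.6']
   ['-110: in 23.4 mean 27.8 out 32.5', '110: in 23.3 mean 28.5 out 33.7']
n 153 origin z 78.44 centre [ 474.55 -143.82   28.22] off along X,Y -0.23 0.03 tilt [-0.6   0.51]
   ['-10: in 21.9 mean 26.2 out 29.5', '10: in 22.7 mean 26.0 out 28.9']
   ['-30: in 23.1 mean 27.9 out 31.7', '30: in 23.2 mean 28.1 out 31.4']
   ['-50: 
[... 168 characters left out ...]
29.9', '90: in 24.9 mean 27.4 out 29.6']
   ['-110: in 23.4 mean 27.8 out 32.6', '110: in 23.3 mean 28.5 out 33.7']
n 153 origin z 78.44 centre [ 474.55 -143.82   28.16] off along X,Y -0.23 0.04 tilt [ 0.13 -0.14]
   ['-10: in 22.2 mean 26.2 out 29.5', '10: in 21.5 mean 25.7 out 28.9']
   ['-30: in 25.3 mean 28.6 out 31.7', '30: in 22.4 mean 27.8 out 31.4']
   ['-50: in 21.9 mean 28.6 out 32.2', '50: in 26.4 mean 29.4 out 32.1']
   ['-70: in 26.6 mean 29.3 out 31.8', '70: in 26.3 mean 29.1 out 31.3']
   ['-90: in 24.2 mean 27.4 out 29.9', '90: in 24.9 mean 27.2 out 29.6']
   ['-110: in 23.4 mean 27.6 out 32.6', '110: in 23.3 mean 28.5 out 33.7']
red 204.73677679474682
green 204.1771346276694
```

View pics/s13.png

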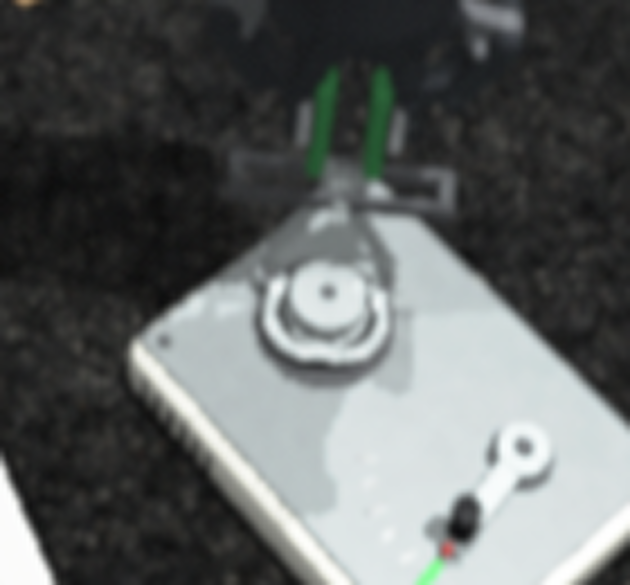

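View pics/s13f.png

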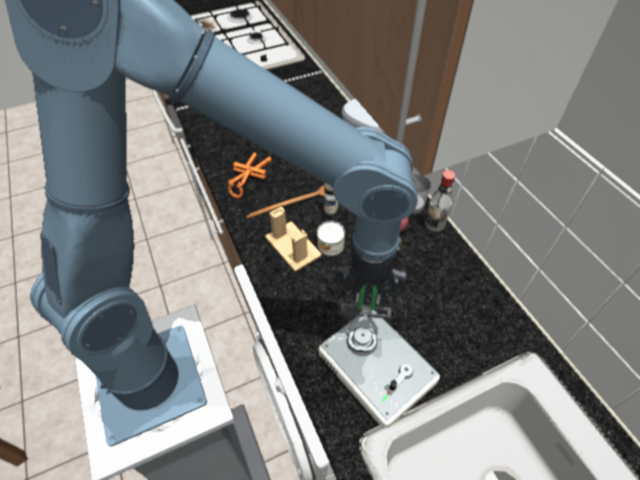

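The ring is level round the groove at z ≈ 78.4, centred to about 0.25 mm. The wrist carries only the pliers' weight, the lever's red end is on the green stroke, and the tin, jar and orange decoy are where they were. I'll hand in.

```bash
python3 -c "
from station import ticket,telemetry
print(telemetry.get_obs()['time']);print(ticket.finish_job())"
```

```text
18.2667
the job is handed in; nothing more can be done
None
```

The job is handed in at 18.3 s of the 51 s allowed. I turned the lever to the green mark, took the pliers from the stand and squeezed them. The open ring went down over the spindle head to the groove and is still held there, squeezed.

What the last checks showed:
- **Lever:** its red pointer measures about 0.6° from the green stroke, and it was the same before and after the pliers work.
- **Ring position:** its middle is at z ≈ 78.4–78.5 mm against the groove's 78. It is centred to about 0.25 mm and tilted less than 1°.
- **Contact:** the wrist force was about 2–3 N, the weight of the pliers, all the way down, so nothing was forced.
- **Grip:** the opening stayed steady at about 33 mm, while 36 mm was stated for fully squeezed. The 15 mm knob also read about 1.4 mm low, so I take the handles to be on their stop. The camera showed the ring wide and clear of the head.

Where the checks disagreed or fell short:
- The ring height by reckoning from the stand came out up to 1 mm higher than by camera. I corrected the camera's depth by 0.9 mm using the head's known height.
- In an early sideways check, the arm's own reckoning and the camera differed by about 1.3 mm. I went by the camera's view of ring against spindle.
- The arm hid the mug in the final picture. The tin, jar and orange pliers looked unmoved. I never moved the gripper near the mug.

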